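Weigh the boxed-in specimen pot

TASK

The specimen pot at the back of the grey sample bay has to go on the balance, but the three tube carriers stand round it. Lift all three carriers out and stand them in the steel tray; then stand the pot in the middle of the balance pan; then put every carrier back in the bay on the same spot it came from, square to the bay as before. Keep the carriers and the pot upright, and leave the dropper bottle and the slide box in the bay where they are.

Things in the scene. Friction and masses are not known exactly. Their poses are not given: they have to be found in the camera images.
- pot_mid (a point): Specimen pot: short clear round pot, paper band, white screw lid; 52 mm across the lid, body 50, 58 tall, 0.09 kg. Point: its centre, 29 above its foot. Stands 12 mm before the bay's back lip; carriers 8 to 20 mm off on its +y, -y and -x sides, some 10 mm apart. With them gone, pinch it from above across the bay's y.
- carrier_six_mid (a point): Oblong tube carrier (mm): black frame 58 (x) by 66 (y), six slim red-capped tubes in two rows. 0.26 kg, 153 tall. Point: its centre, 76.5 above its foot; z up. Lift by the grip bar on its centre handle: bar 44 long (own y), 14 wide (x), 16 deep, bar centre 68.5 above the point; caps end 35 above it. Starts within 0.1 rad of the bay's x. It belongs where it stands at the start; the spots are shuffled each run, so note its own first.
- carrier_four_mid (a point): Square tube carrier (mm): black frame 56 by 56, four thicker red-capped tubes in two rows. 0.23 kg, 153 tall. Point: its centre, 76.5 above its foot; z up. Lift by the grip bar on its centre handle: bar 44 long (own y), 14 wide (x), 16 deep, bar centre 68.5 above the point; caps end 35 above it. Starts within 0.1 rad of the bay's x. It belongs where it stands at the start; the spots are shuffled each run, so note its own first.
- carrier_round_mid (a point): Round tube carrier (mm): black frame 62 across, five slim red-capped tubes in a ring. 0.22 kg, 153 tall. Point: its centre, 76.5 above its foot; z up. Lift by the grip bar on its centre handle: bar 44 long (own y), 14 wide (x), 16 deep, bar centre 68.5 above the point; caps end 35 above it. Starts within 0.1 rad of the bay's x. It belongs where it stands at the start; the spots are shuffled each run, so note its own first.
- bay: Sample bay, fixed: grey open-topped bench tray, 230 mm (x) by 290 mm (y), floor 4 mm thick, low front lip 10 mm (-x, nearest the robot), side walls 24 mm rising to 42 mm towards the back, back lip 55 mm at +x. Origin under its centre on the bench; x points to the back, z up.
- tray: Steel instrument tray, fixed, empty, the side area for the carriers: 240 mm (x) by 190 (y) outside, floor 4 thick, walls 3 thick and 20 high. Origin under its centre on the bench, z up. Left or right of the bay (balance on the other side). All three carriers fit with centres at (-58,-47), (-58,47) and (58,0) mm in its frame.
- pan (a point): Bench balance, fixed: white body with a display on the robot's side and a bare square steel pan, 130 mm (x) by 140 mm (y). This point is the centre of the pan's upper face, 68 mm above the bench; x points away from the display, z up.
- dropper_mid (a point): Bystander: small amber dropper bottle, 28 mm across, 65 mm tall, loose, in the front left corner of the bay. This point is its centre. It stays where it is.
- slidebox_mid (a point): Bystander: white slide box, 32 by 82 by 30 mm, loose, in the front right corner of the bay. This point is its centre. It stays where it is.
There are look-alikes about, which are no part of the job. Leave any green look-alike of the part that bears carrier_round_mid alone. What is shaped like the part that bears carrier_four_mid but blue is not meant.

How it is judged:
By the outcome, as a careful person would: the job done as asked, in the order asked, and still so for the second after the job is handed in, with the robot touching nothing.
It also fails if it takes over 144 s, if anything falls off the work surface, if the arm or the gripper's body presses on something with over 40 N, if the wrist force passes 120 N, or if a joint passes its speed limit or range.

ROBOT

A 7-joint arm with a two-finger parallel gripper is mounted at the origin on the work surface. World frame = base frame: x ahead of the robot, y to its left, z up, the work surface at z = 0. Lengths are in m, angles in degrees, forces in N, time in s.
With the tool pointing down it reaches from about 0.35 to 0.9 m from the base axis. Payload 8.1 kg.
Tool frame: the origin (TCP) lies midway between the tips of the shut fingers; the grasp point (between the pads) lies 19 mm behind it; z points along the fingers, y is the line along which they close (so a half turn about z gives the same grasp; the last joint's range is limited). The gripper opens to 92 mm and grips with 3 to 60 N. Pads are 19 mm wide; open, the fingers measure 130 mm over their backs; the gripper's body (75 mm by 190 mm) begins 47 mm behind the grasp point.
Start: joints at [-75.722, 24.895, 1.432, 90.138, -0.665, 64.973, -4.303], TCP at [0.215, 0.587, 0.227] pointing down, gripper open.
Joint ranges: [-149.89, 149.89], [-25.12, 119.58], [-72.63, 75.52], [4.76, 147.25], [-75.54, 255.54], [6.69, 114.76], [-157.13, 157.13]. Speed limits (degrees/s): [127.2, 127.2, 172.46, 172.46, 180, 180, 180].

INTERFACE

Orientations are given as a 3x3 rotation matrix whose columns are the frame's x, y, z axes.
In Python, from cell import status, eyes, arm gives the robot as it stands. The module is installed in compiled form; this text tells all that it offers.
- The arm moves only by the tool play_rows, never from a script. Its arguments are lists of equal length, an entry for each row: "angular": the turn, a rotation vector about the tool's x, y, z in rad, a list of three; "offset": the shift along the tool's x, y, z in mm, a list of three; "jaw": the closure, from -1 (fully open) to 1 (shut). In form: {"angular": [[rx, ry, rz], ...], "offset": [[tx, ty, tz], ...], "jaw": [jaw, ...]}. A call has 1 to 12 rows; each row shifts and turns the commanded pose from where the row before left it, along the tool's axes as they then stand; what a row does not reach is not made up. A row lasts 1/8 s, in which the tool goes at most 62.5 mm and 10.7 degrees, less where a joint would pass 70% of its speed; a pose out of reach is approached as far as the arm can. A call is refused whole if a number of a shift passes 62.5 or a number of a turn 0.188, either way. A call with a gripper value outside its range is refused whole. The fingers move at their own pace and stop on an object; "force" is the grip in N (left out, the last holds). Time passes only in rows, so rows that do not move let the fingers close. It gives the time, the measured TCP pose, the force, the opening and the grip force at its end, in the units of the state.
- status.observe(): the state, without advancing time (a new reading comes with each control period).
- eyes.camera(name): name is "scene" or "side" or "wrist"; returns a dict with "pixels" (384x512x3 uint8, red, green, blue), "range_z" (384x512 float32, m along the optical axis (not along the pixel's ray), 0 where there is no reading), "camera_matrix" (3x3 intrinsics, pixels), "R" (3x3) and "t" (3): a world point X has camera coordinates R X + t. Camera axes: x right, y down, z forward; pixel columns grow to the right and rows downward; lengths in m; the calibration is good to about 2 mm. A picture is of the moment at which its call begins.
- arm.job_done(): hands the job in; it is judged then, once.
Trained networks look in the newest picture that a camera, given by its name, has taken for a name from the list of things; names that differ only in an ending like _2 or _b are one class to them, and where a whole thing is asked for, a point or a joint stands for the part that bears it (a point fixed in the world has none). Each returns a list of dicts, best first, with "score" (0 to 1); they miss things now and then, are a little off and sometimes report something else, mostly with a low value. They report only what shows in the picture. A call takes as long as a camera call. They do not tell look-alikes from the thing itself.
- eyes.cut_out(label, camera): "mask" (384x512 bool, what is visible of it) and "extent" ([left, top, width, height] in pixels, round what is visible of it).
- eyes.landmark_of(label, camera): "position" ([row, column] in pixels: a listed point, or the origin of a listed thing).
The state is a dict: "time": time; "q": joint angles; "dq": joint speeds; "joint_torque": joint torques, N m; "position": TCP position; "orientation": TCP orientation; "force": force on the tool from outside, world axes, zero at the start; "moment": the same for the moment, N m; "width": finger opening in m; "gripper_force": force on a finger pad.
Only numpy, scipy, OpenCV 4.12 (cv2) and the standard library are available. Lean on these libraries where they do the work, as an engineer would, in place of code of your own. Each camera call takes 0.05 s, during which the arm holds its last target. There are 200 camera calls.

## Working session

There is one attempt and no reset: what is moved stays moved. The work goes in short steps, Python scripts to look and compute and a tool call to move; the robot and the scene stay as the last step left them, time stands still between calls to the robot, and variables do not carry over. Pictures are saved under pics/ and viewed, at most 14 in all, crops included, and the job is handed in when it is done.

Besides the shell and the picture viewer there is one more tool, called after ">>>" as a command line: name --argument value ..., lists and objects as JSON in quotes. play_rows: Moves the arm, as the interface text tells. Its arguments: {"type":"object","properties":{"angular":{"type":"array","items":{"type":"array","items":{"type":"number"}}},"offset":{"type":"array","items":{"type":"array","items":{"type":"number"}}},"jaw":{"type":"array","items":{"type":"number"}},"force":{"type":"number"}},"required":["angular","offset","jaw"]}

```bash
mkdir -p pics; cat > h.py <<'E'
import numpy as np, cv2
from cell import status, eyes, arm
def snap(cam,fn=None):
    c=eyes.camera(cam)
    if fn: cv2.imwrite('pics/'+fn,cv2.cvtColor(c['pixels'],cv2.COLOR_RGB2BGR))
    return c
def cloud(c):
    z=c['range_z'];K=c['camera_matrix'];v,u=np.mgrid[:384,:512]
    P=np.stack([(u-K[0,2])/K[0,0]*z,(v-K[1,2])/K[1,1]*z,z],-1)
    W=(P-c['t'])@c['R']; W[z==0]=np.nan
    return W
def ray(c,px,h):
    K=c['camera_matrix'];d=np.array([(px[1]-K[0,2])/K[0,0],(px[0]-K[1,2])/K[1,1],1])@c['R']
    o=-c['R'].T@c['t']; return o+d*(h-o[2])/d[2]
E
python3 - <<'E'
from h import *
np.set_printoptions(precision=4,suppress=True)
s=status.observe();print(s['position'],s['orientation'],s['width'],s['time'])
for cam in ['scene','side']:
    c=snap(cam,cam+'0.png');print(cam,-c['R'].T@c['t'])
    np.savez(cam+'0.npz',**c)
    for n,h in [('pot_mid',.033),('carrier_six_mid',.0805),('carrier_four_mid',.0805),('carrier_round_mid',.0805),('bay',0),('tray',0),('pan',.068),('dropper_mid',.036),('slidebox_mid',.019)]:
        for d in eyes.landmark_of(n,cam): print(n,round(d['score'],2),np.round(d['position']),ray(c,d['position'],h))
E
```

```text
[0.2153 0.5862 0.226 ] [[-0.9387  0.3446 -0.0004]
 [ 0.3446  0.9387 -0.0015]
 [-0.0001 -0.0015 -1.    ]] 0.09174905045829604 0.0
scene [1.2814 0.2274 0.7655]
pot_mid 0.84 [246. 243.] [0.6748 0.0075 0.033 ]
carrier_six_mid 0.68 [225. 217.] [ 0.6673 -0.0642  0.0805]
carrier_six_mid 0.41 [219. 247.] [0.6242 0.0022 0.0805]
carrier_four_mid 0.9 [159. 374.] [0.2533 0.2982 0.0805]
carrier_four_mid 0.78 [233. 273.] [0.6543 0.0803 0.0805]
carrier_round_mid 0.86 [174. 322.] [0.3778 0.1546 0.0805]
carrier_round_mid 0.74 [245. 243.] [0.712  0.0203 0.0805]
carrier_round_mid 0.64 [220. 250.] [0.6283 0.0109 0.0805]
tray 0.69 [195. 157.] [ 0.5313 -0.3209  0.    ]
pan 0.65 [229. 380.] [0.5478 0.3341 0.068 ]
dropper_mid 0.46 [213. 281.] [0.531  0.0716 0.036 ]
slidebox_mid 0.67 [204. 225.] [ 0.5286 -0.0977  0.019 ]
side [ 0.2214 -0.6373  0.5013]
pot_mid 0.6 [219. 300.] [ 0.5739 -0.0518  0.033 ]
pot_mid 0.56 [198. 328.] [0.6856 0.0065 0.033 ]
carrier_six_mid 0.79 [199. 338.] [ 0.6577 -0.0702  0.0805]
carrier_four_mid 0.88 [161. 147.] [0.2782 0.2852 0.0805]
carrier_four_mid 0.8 [174. 304.] [0.6469 0.0684 0.0805]
carrier_four_mid 0.42 [144. 232.] [0.5334 0.3174 0.0805]
carrier_round_mid 0.93 [177. 198.] [0.3839 0.1437 0.0805]
carrier_round_mid 0.66 [189. 302.] [ 0.6026 -0.0011  0.0805]
carrier_round_mid 0.66 [172. 307.] [0.6568 0.075  0.0805]
bay 0.68 [219. 302.] [ 0.6029 -0.0112  0.    ]
bay 0.46 [172. 306.] [0.7404 0.2126 0.    ]
tray 0.64 [332. 346.] [ 0.516  -0.3313  0.    ]
pan 0.72 [144. 235.] [0.5506 0.3421 0.068 ]
dropper_mid 0.74 [193. 258.] [0.5264 0.0895 0.036 ]
slidebox_mid 0.71 [240. 296.] [ 0.54   -0.1017  0.019 ]
```

View pics/scene0.png

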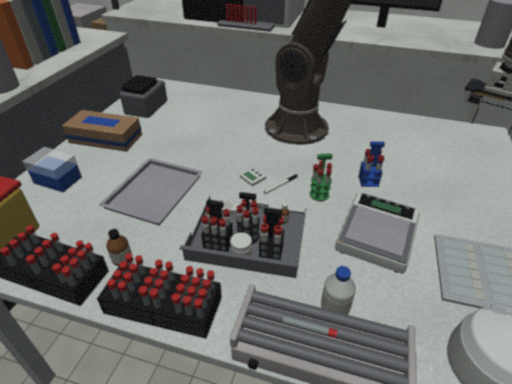

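View pics/side0.png

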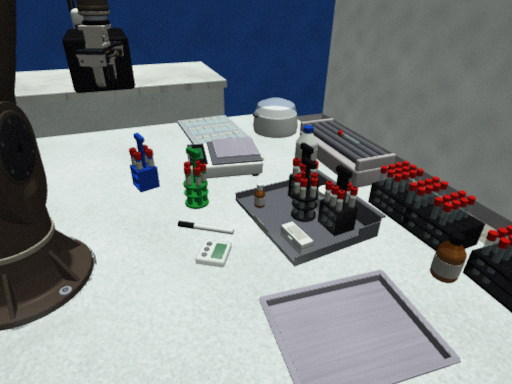

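The scene picture shows the bay at about (245,240) px with the pot's white lid at (241,242). The six-carrier is on the -y side (215,225), the round one on the robot side (247,210) and the four-carrier on +y (272,235). The tray is at (153,190) and the balance at (380,230). The side view agrees. The green and blue look-alikes stand outside the bay. Next I move the wrist camera above the bay.

>>> play_rows --angular '[[0,0,0.174],[0,0,0.174],[0,0,0.174],[0,0,0.174],[0,0,0.174],[0,0,0.174],[0,0,0.175]]' --offset '[[0,0,-30],[0,0,-30],[0,0,-30],[0,0,-30],[0,0,-30],[0,0,-20],[0,0,0]]' --jaw '[-1,-1,-1,-1,-1,-1,-1]'

```text
time: 1.88
position: [0.2156, 0.5874, 0.3988]
orientation: [[0.006, 1.0, 0.001], [1.0, -0.006, 0.003], [0.003, 0.001, -1.0]]
force: [-0.1, -0.4, -0.1]
width: 0.0916
gripper_force: 0.0
```

>>> play_rows --angular '[[0,0,0],[0,0,0],[0,0,0],[0,0,0],[0,0,0],[0,0,0],[0,0,0],[0,0,0],[0,0,0],[0,0,0],[0,0,0],[0,0,0]]' --offset '[[-49,25,0],[-49,25,0],[-49,25,0],[-49,25,0],[-49,25,0],[-49,25,0],[-49,25,0],[-49,25,0],[-49,25,0],[-49,25,0],[-49,25,0],[-49,25,0]]' --jaw '[-1,-1,-1,-1,-1,-1,-1,-1,-1,-1,-1,-1]'

```text
time: 3.38
position: [0.5159, -0.0028, 0.3971]
orientation: [[-0.001, 1.0, 0.001], [1.0, 0.001, 0.001], [0.001, 0.001, -1.0]]
force: [-0.0, 0.5, 0.1]
width: 0.0916
gripper_force: 0.0
```

```bash
python3 - <<'E'
from h import *
np.set_printoptions(precision=4,suppress=True)
s=status.observe();print(s['position'],s['orientation'],s['time'],s['q'])
c=snap('wrist','w1.png');np.savez('w1.npz',**c);print(-c['R'].T@c['t'],c['R'][2])
for n,h in [('pot_mid',.033),('carrier_six_mid',.0805),('carrier_four_mid',.0805),('carrier_round_mid',.0805),('bay',0),('tray',0),('dropper_mid',.036),('slidebox_mid',.019)]:
    for d in eyes.landmark_of(n,'wrist'): print(n,round(d['score'],2),np.round(d['position']),ray(c,d['position'],h))
E
```

```text
[ 0.5159 -0.0028  0.3971] [[-0.0006  1.      0.0009]
 [ 1.      0.0006  0.0007]
 [ 0.0007  0.0009 -1.    ]] 3.375 [-42.3689   9.533   44.7907  90.8418  -6.8052  82.3651   2.962 ]
[0.5168 0.0633 0.5547] [ 0.0018 -0.2481 -0.9687]
pot_mid 0.92 [152. 337.] [0.6808 0.0064 0.033 ]
carrier_six_mid 0.6 [197. 330.] [ 0.6594 -0.0699  0.0805]
carrier_four_mid 0.75 [114. 333.] [0.6553 0.0742 0.0805]
carrier_round_mid 0.91 [ 60. 166.] [0.3828 0.1563 0.0805]
carrier_round_mid 0.66 [158. 308.] [0.6176 0.0009 0.0805]
carrier_round_mid 0.4 [199. 329.] [ 0.6589 -0.0742  0.0805]
bay 0.69 [153. 294.] [0.6057 0.0006 0.    ]
tray 0.69 [302. 253.] [ 0.524  -0.3459  0.    ]
dropper_mid 0.76 [116. 256.] [0.5271 0.0707 0.036 ]
dropper_mid 0.23 [154. 338.] [0.6817 0.0028 0.036 ]
slidebox_mid 0.67 [203. 266.] [ 0.5497 -0.0999  0.019 ]
```

View pics/w1.png

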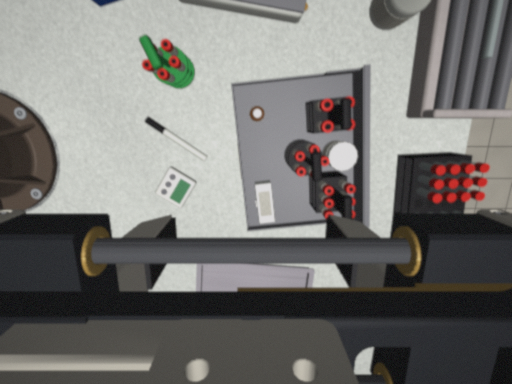

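The wrist view shows the bay turned slightly, with the four-carrier at (333,114), the round one at (305,157), the six-carrier at (332,195) and the pot lid at (342,155). Now I measure the bars and the bay frame from the depth clouds.

```bash
python3 - <<'E'
from h import *
np.set_printoptions(precision=4,suppress=True)
for f in ['w1','scene0','side0']:
    c=dict(np.load(f+'.npz'));W=cloud(c);x,y,z=W[...,0],W[...,1],W[...,2]
    print('==',f)
    for n,(a,b) in dict(six=(.66,-.07),four=(.657,.074),round=(.612,0.0)).items():
        m=(np.hypot(x-a,y-b)<.036)&(z>.148)&(z<.166)
        p=W[m]
        if len(p)<5: print(n,len(p));continue
        r=cv2.minAreaRect((p[:,:2]*1000).astype(np.float32))
        print(n,len(p),'rect',np.round(r[0],1),np.round(r[1],1),round(r[2],1),'z',np.median(p[:,2]),p[:,2].max(),'lo',p.min(0),'hi',p.max(0))
    m=(np.hypot(x-.681,y-.005)<.04)&(z>.052)&(z<.072);p=W[m]
    if len(p)>5:
        (cc,r)=cv2.minEnclosingCircle((p[:,:2]*1000).astype(np.float32));print('pot',len(p),cc,r,np.median(p[:,2]))
    # bay floor outline
    m=(abs(x-.6)<.18)&(abs(y)<.2)&(z>.008)&(z<.06)&(np.nan_to_num(c['pixels'].max(-1))<140)
    p=W[m];r=cv2.minAreaRect((p[:,:2]*1000).astype(np.float32));print('bay',len(p),r)
    m=(abs(x-.53)<.2)&(y<-.17)&(abs(y+.33)<.18)&(z>.012)&(z<.03);p=W[m]
    if len(p)>5:print('tray',len(p),cv2.minAreaRect((p[:,:2]*1000).astype(np.float32)))
    m=(abs(x-.55)<.12)&(abs(y-.33)<.12)&(abs(z-.068)<.006);p=W[m]
    if len(p)>5:print('pan',len(p),cv2.minAreaRect((p[:,:2]*1000).astype(np.float32)),np.median(p[:,2]))
E
```

```text
== w1
six 239 rect [664.2 -64.8] [13.2 38.3] 4.6 z 0.15614669202426168 0.15903739440537473 lo [ 0.6567 -0.0833  0.1481] hi [ 0.6721 -0.0455  0.159 ]
four 340 rect [650.5  74. ] [13.5 43. ] 6.8 z 0.15586478192976072 0.1585174561335047 lo [0.6421 0.0528 0.148 ] hi [0.6583 0.0949 0.1585]
round 293 rect [613.7  -0.2] [14.2 42.6] 7.7 z 0.15606765528260869 0.1585716579899312 lo [ 0.6051 -0.0213  0.1481] hi [0.6223 0.0213 0.1586]
pot 722 (681.75341796875, 4.1051812171936035) 39.2830696105957 0.06160570342040461
bay 3631 ((613.2451171875, -1.49078369140625), (236.60891723632812, 290.1733703613281), 5.413111209869385)
tray 646 ((523.8464965820312, -264.25628662109375), (260.81207275390625, 66.16940307617188), 2.534064769744873)
== scene0
six 110 rect [666.2 -65.6] [15.  41.9] 3.9 z 0.1553926953094139 0.15898068536968754 lo [ 0.6578 -0.0864  0.1483] hi [ 0.675  -0.0447  0.159 ]
four 115 rect [652.9  76.1] [15.4 42.3] 1.2 z 0.1559299594594672 0.15977845838923108 lo [0.6448 0.0549 0.1481] hi [0.661  0.0971 0.1598]
round 103 rect [614.6   0.8] [15.1 42.9] 5.5 z 0.15572631353112767 0.1594339847742
[... 657 characters left out ...]
ct [648.5  74. ] [14.5 46.1] 5.8 z 0.15525638306170558 0.15884056028670027 lo [0.6408 0.0514 0.1481] hi [0.6566 0.0975 0.1588]
round 91 rect [611.9  -1.7] [13.2 41.9] 8.1 z 0.1552084996182249 0.15847134906039778 lo [ 0.6043 -0.0225  0.1482] hi [0.62   0.019  0.1585]
pot 79 (666.2027587890625, 5.380989074707031) 25.933134078979492 0.06205114889220575
bay 3445 ((610.7676391601562, -1.5694122314453125), (239.9059600830078, 294.7502746582031), 6.250569820404053)
tray 3147 ((519.1622924804688, -336.8894958496094), (207.6099853515625, 257.5668640136719), 85.42073059082031)
pan 793 ((545.803466796875, 329.429931640625), (144.0080108642578, 129.72991943359375), 80.96101379394531) 0.06889149286537159
```

>>> play_rows --angular '[[0,0,-0.103],[0,0,0],[0,0,0],[0,0,0],[0,0,0],[0,0,0],[0,0,0],[0,0,0],[0,0,0]]' --offset '[[0,0,0],[-11,20,20],[-11,20,20],[-11,20,20],[-11,20,20],[-11,20,20],[-12,20,20],[-11,21,20],[0,0,0]]' --jaw '[-1,-1,-1,-1,-1,-1,-1,-1,-0.5]'

```text
time: 4.95
position: [0.6636, -0.0637, 0.2546]
orientation: [[-0.104, 0.995, -0.003], [0.995, 0.104, -0.0], [-0.0, -0.003, -1.0]]
force: [-0.8, 0.2, -0.1]
width: 0.0858
gripper_force: 0.0
```

```bash
cat >> h.py <<'E'
def go(x,y,z,n=1):
    s=status.observe();R=np.array(s['orientation']);d=R.T@(np.array([x,y,z])-s['position'])*1000
    print('t',round(s['time'],2),'pos',np.round(s['position'],4),'yaw',round(float(np.arctan2(R[1,1],R[0,1])),4),'w',round(s['width'],4),'tilt',np.round(R[:2,2],4));print('q',np.round(s['q']))
    print('tool offset',np.round(d,1),'per row',np.round(d/n,1));return d
E
python3 -c "
from h import *
c=snap('wrist','w2.png');W=cloud(c);x,y,z=np.moveaxis(W,-1,0)
m=(np.hypot(x-.664,y+.066)<.036)&(z>.150)&(z<.166);p=W[m]
print(len(p),cv2.minAreaRect((p[:,:2]*1000).astype(np.float32)) if len(p) else 0)
go(.6644,-.0663,.130)"
```

```text
608 ((665.2605590820312, -66.86141967773438), (13.795677185058594, 42.9779052734375), 5.657855987548828)
t 5.0 pos [ 0.6634 -0.0636  0.2559] yaw 0.1038 w 0.0821 tilt [-0.0018 -0.0001]
q [-24.  32.  41.  84. -21.  73.  25.]
tool offset [ -2.8   0.9 125.9] per row [ -2.8   0.9 125.9]
```

View pics/w2.png

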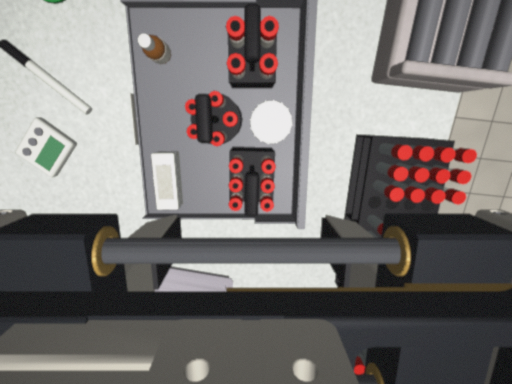

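The wrist picture shows all three bars clearly: four at (252,35) px, round at (205,118), six at (252,185), with the pot lid at (271,122). The six-carrier's bar is square to the bay at 5.7°. I'll measure the rest from this view, then descend and grip.

```bash
python3 -c "
from h import *
c=snap('wrist');np.savez('w2.npz',**c);W=cloud(c);x,y,z=np.moveaxis(W,-1,0)
for a,b in [(.665,-.067),(.651,.074),(.613,0)]:
  m=(np.hypot(x-a,y-b)<.036)&(z>.150)&(z<.166);p=W[m]
  print(len(p),cv2.minAreaRect((p[:,:2]*1000).astype(np.float32)))
m=(c['pixels'].min(-1)>170)&(np.hypot(x-.681,y-.004)<.032)&(z>.056)&(z<.07);p=W[m];print('lid',cv2.minEnclosingCircle((p[:,:2]*1000).astype(np.float32)),np.median(p[:,2]))
for n,h in [('bay',0),('carrier_six_mid',.0805),('carrier_four_mid',.0805),('carrier_round_mid',.0805)]:
  for d in eyes.landmark_of(n,'wrist'): print(n,d['score'],ray(c,d['position'],h))
"
```

```text
599 ((665.2681274414062, -67.40730285644531), (13.904314041137695, 43.749168395996094), 5.696033477783203)
925 ((651.3436889648438, 73.77067565917969), (13.771103858947754, 43.7527961730957), 5.523346424102783)
738 ((613.9664306640625, -0.7548580169677734), (14.240808486938477, 42.589725494384766), 6.420975208282471)
lid ((682.2704467773438, 2.6414225101470947), 26.505821228027344) 0.06149329594416764
bay 0.24 [0.51687684 0.0836149  0.        ]
carrier_six_mid 0.58 [ 0.66046251 -0.0657046   0.0805    ]
carrier_four_mid 0.89 [0.65303156 0.0727726  0.0805    ]
carrier_round_mid 0.71 [ 0.61565003 -0.00352404  0.0805    ]
```

>>> play_rows --angular '[[0,0,0],[0,0,0],[0,0,0],[0,0,0],[0,0,0],[0,0,0],[0,0,0],[0,0,0],[0,0,0]]' --offset '[[-1,0.5,20],[-1,0.5,20],[-0.5,0.3,20],[0,0,20],[0,0,20],[0,0,14],[0,0,11],[0,0,0],[0,0,0]]' --jaw '[-0.5,-0.5,-0.5,-0.5,-0.5,-0.5,-0.5,-0.5,-0.5]' --force 25

```text
time: 6.38
position: [0.6656, -0.0669, 0.1323]
orientation: [[-0.103, 0.995, 0.001], [0.995, 0.103, -0.0], [-0.0, 0.001, -1.0]]
force: [-0.1, 0.7, 0.5]
width: 0.0685
gripper_force: 0.0
```

>>> play_rows --angular '[[0,0,0],[0,0,0],[0,0,0],[0,0,0],[0,0,0],[0,0,0],[0,0,0],[0,0,0],[0,0,0],[0,0,0]]' --offset '[[0,0,0],[0,0,0],[0,0,0],[0,0,0],[0,0,0],[0,0,0],[0,0,0],[0,0,0],[0,0,0],[0,0,0]]' --jaw '[1,1,1,1,1,1,1,1,1,1]'

```text
time: 7.62
position: [0.6651, -0.0668, 0.1316]
orientation: [[-0.103, 0.995, -0.0], [0.995, 0.103, 0.0], [0.0, -0.0, -1.0]]
force: [-0.7, -0.2, -1.0]
width: 0.0138
gripper_force: 24.9
```

>>> play_rows --angular '[[0,0,0],[0,0,0],[0,0,0],[0,0,0],[0,0,0],[0,0,0],[0,0,0],[0,0,0],[0,0,0]]' --offset '[[0,0,-3],[0,0,-6],[0,0,-12],[0,0,-16],[0,0,-20],[0,0,-20],[0,0,-18],[0,0,-5],[0,0,0]]' --jaw '[1,1,1,1,1,1,1,1,1]'

```text
time: 8.75
position: [0.6652, -0.0667, 0.2319]
orientation: [[-0.103, 0.995, 0.0], [0.995, 0.103, 0.0], [0.0, 0.0, -1.0]]
force: [0.1, -0.9, -3.5]
width: 0.0136
gripper_force: 24.9
```

```bash
python3 -c "
from h import *
go(.457,-.379,.24,16)"
```

```text
t 8.75 pos [ 0.6652 -0.0667  0.2319] yaw 0.1029 w 0.0136 tilt [0.0003 0.0002]
q [-24.  33.  41.  85. -22.  70.  26.]
tool offset [-289.2 -239.2   -8.2] per row [-18.1 -14.9  -0.5]
```

>>> play_rows --angular '[[0,0,0],[0,0,0],[0,0,0],[0,0,0],[0,0,0],[0,0,0],[0,0,0],[0,0,0],[0,0,0],[0,0,0],[0,0,0],[0,0,0]]' --offset '[[-9,-7,0],[-20,-17,0],[-29,-24,0],[-29,-24,0],[-29,-24,0],[-29,-24,0],[-29,-24,0],[-29,-24,0],[-29,-24,0],[-29,-24,0],[-20,-17,0],[-8,-6,0]]' --jaw '[1,1,1,1,1,1,1,1,1,1,1,1]'

```text
time: 10.25
position: [0.4538, -0.3813, 0.2318]
orientation: [[-0.098, 0.995, -0.001], [0.995, 0.098, -0.0], [-0.0, -0.001, -1.0]]
force: [0.2, -0.0, -3.0]
width: 0.0138
gripper_force: 24.9
```

```bash
python3 -c "
from h import *
go(.457,-.379,.1325,1)
for cam in ['side','scene']:
  c=snap(cam);W=cloud(c);x,y,z=np.moveaxis(W,-1,0)
  m=(abs(x-.519)<.15)&(abs(y+.337)<.13)&(z>.012)&(z<.025);print('tray',cam,cv2.minAreaRect((W[m][:,:2]*1000).astype(np.float32)))
"
```

```text
t 10.25 pos [ 0.4538 -0.3813  0.2318] yaw 0.0981 w 0.0138 tilt [-0.0007 -0.0004]
q [  5.  25.  44.  97. -19.  65.  59.]
tool offset [ 2.   3.5 99.3] per row [ 2.   3.5 99.3]
tray side ((519.36474609375, -336.78466796875), (207.51211547851562, 257.7519226074219), 85.30464935302734)
tray scene ((519.3778686523438, -337.0055236816406), (210.16590881347656, 259.3328857421875), 85.09342956542969)
```

>>> play_rows --angular '[[0,0,0],[0,0,0],[0,0,0],[0,0,0],[0,0,0],[0,0,0],[0,0,0],[0,0,0],[0,0,0],[0,0,0]]' --offset '[[1,2,10],[1,1.5,20],[0,0,20],[0,0,20],[0,0,12],[0,0,8],[0,0,5],[0,0,3.5],[0,0,0.5],[0,0,0]]' --jaw '[1,1,1,1,1,1,1,1,1,1]'

```text
time: 11.6
position: [0.4605, -0.3766, 0.133]
orientation: [[-0.103, 0.995, 0.0], [0.995, 0.103, -0.0], [-0.0, 0.0, -1.0]]
force: [-0.2, -0.4, -1.8]
width: 0.0136
gripper_force: 24.9
```

```bash
python3 -c "
from h import *
go(.457,-.379,.1325,1);print(status.observe()['force'])
snap('side','s2.png')
"
```

```text
t 11.6 pos [ 0.4605 -0.3766  0.133 ] yaw 0.1028 w 0.0136 tilt [ 0.0005 -0.0003]
q [  7.  31.  40. 103. -24.  54.  63.]
tool offset [-2.  -3.7  0.5] per row [-2.  -3.7  0.5]
[-0.18231497 -0.43046463 -1.78993562]
```

View pics/s2.png

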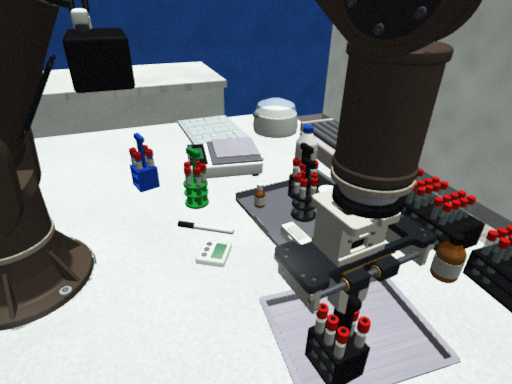

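The six-carrier is upright over the tray's front right part, at about (340,350) px in the side view. I set it down, release it and go for the round one.

>>> play_rows --angular '[[0,0,0],[0,0,0],[0,0,0],[0,0,0],[0,0,0],[0,0,0],[0,0,0],[0,0,0]]' --offset '[[0,0,1],[0,0,0.5],[0,0,0],[0,0,0],[0,0,0],[0,0,0],[0,0,0],[0,0,0]]' --jaw '[1,1,-0.4,-0.4,-0.4,-0.4,-0.4,-0.4]'

```text
time: 12.65
position: [0.4604, -0.3764, 0.1312]
orientation: [[-0.103, 0.995, 0.0], [0.995, 0.103, 0.0], [0.0, 0.0, -1.0]]
force: [-0.4, 0.6, -0.6]
width: 0.0636
gripper_force: 0.0
```

>>> play_rows --angular '[[0,0,0],[0,0,0],[0,0,0],[0,0,0],[0,0,0],[0,0,0]]' --offset '[[0,0,-10],[0,0,-20],[0,0,-30],[0,0,-30],[0,0,-10],[0,0,0]]' --jaw '[-0.4,-0.4,-0.4,-0.4,-0.4,-0.4]'

```text
time: 13.4
position: [0.4606, -0.3765, 0.2316]
orientation: [[-0.103, 0.995, 0.001], [0.995, 0.103, -0.0], [-0.0, 0.001, -1.0]]
force: [-0.5, -0.4, -0.4]
width: 0.0643
gripper_force: 0.0
```

```bash
python3 -c "
from h import *
go(.6135,-.0005,.131,10)"
```

```text
t 13.4 pos [ 0.4606 -0.3765  0.2316] yaw 0.1031 w 0.0643 tilt [ 0.0011 -0.0003]
q [  4.  26.  44.  97. -19.  65.  59.]
tool offset [358.3 190.7 100.7] per row [35.8 19.1 10.1]
```

>>> play_rows --angular '[[0,0,0],[0,0,0],[0,0,0],[0,0,0],[0,0,0],[0,0,0],[0,0,0],[0,0,0],[0,0,0],[0,0,0],[0,0,0],[0,0,0]]' --offset '[[18,10,0],[36,19,0],[36,19,0],[36,19,0],[36,19,0],[36,19,0],[36,19,0],[36,19,0],[36,19,0],[36,19,0],[16,10,0],[0,0,20]]' --jaw '[-0.4,-0.4,-0.4,-0.4,-0.4,-0.4,-0.4,-0.4,-0.4,-0.4,-0.4,-0.4]'

```text
time: 14.9
position: [0.6146, 0.0006, 0.2109]
orientation: [[-0.105, 0.994, 0.001], [0.994, 0.105, -0.0], [-0.0, 0.001, -1.0]]
force: [0.1, -0.1, 0.5]
width: 0.064
gripper_force: 0.0
```

>>> play_rows --angular '[[0,0,0],[0,0,0],[0,0,0]]' --offset '[[0,0,10],[0,0,0],[0,0,0]]' --jaw '[-0.4,-0.4,-0.4]'

```text
time: 15.28
position: [0.6137, -0.0014, 0.2017]
orientation: [[-0.102, 0.995, 0.0], [0.995, 0.102, -0.0], [-0.0, 0.0, -1.0]]
force: [-0.7, -0.1, 1.7]
width: 0.0645
gripper_force: 0.0
```

```bash
python3 -c "
from h import *
go(.6135,-.0005,.131,1)
c=snap('wrist');W=cloud(c);x,y,z=np.moveaxis(W,-1,0)
for a,b in [(.651,.074),(.613,0)]:
  m=(np.hypot(x-a,y-b)<.036)&(z>.150)&(z<.166);p=W[m]
  print(len(p),cv2.minAreaRect((p[:,:2]*1000).astype(np.float32)))
"
```

```text
t 15.28 pos [ 0.6137 -0.0014  0.2017] yaw 0.1018 w 0.0645 tilt [ 0.0005 -0.0001]
q [-32.  29.  40.  96. -20.  63.  20.]
tool offset [ 1.  -0.1 70.7] per row [ 1.  -0.1 70.7]
1213 ((650.9963989257812, 73.94435119628906), (14.601896286010742, 43.19272232055664), 5.266152858734131)
933 ((614.0619506835938, -0.0034770965576171875), (13.655436515808105, 42.967506408691406), 5.4057159423828125)
```

>>> play_rows --angular '[[0,0,0],[0,0,0],[0,0,0],[0,0,0],[0,0,0],[0,0,0],[0,0,0],[0,0,0],[0,0,0],[0,0,0],[0,0,0],[0,0,0]]' --offset '[[1,0,15],[0,0,20],[0,0,20],[0,0,10],[0,0,5.5],[0,0,0],[0,0,0],[0,0,0],[0,0,0],[0,0,0],[0,0,0],[0,0,0]]' --jaw '[-0.4,-0.4,-0.4,-0.4,-0.4,-0.4,1,1,1,1,1,1]'

```text
time: 16.82
position: [0.6134, 0.0003, 0.1307]
orientation: [[-0.103, 0.995, -0.0], [0.995, 0.103, 0.0], [0.0, -0.0, -1.0]]
force: [-0.5, 0.6, 0.5]
width: 0.0135
gripper_force: 25.0
```

>>> play_rows --angular '[[0,0,0],[0,0,0],[0,0,0],[0,0,0]]' --offset '[[0,0,0],[0,0,0],[0,0,0],[0,0,0]]' --jaw '[1,1,1,1]'

```text
time: 17.32
position: [0.6135, 0.0003, 0.1307]
orientation: [[-0.103, 0.995, 0.0], [0.995, 0.103, 0.0], [0.0, 0.0, -1.0]]
force: [-0.3, -0.6, -1.0]
width: 0.014
gripper_force: 25.0
```

>>> play_rows --angular '[[0,0,0],[0,0,0],[0,0,0],[0,0,0],[0,0,0],[0,0,0],[0,0,0],[0,0,0],[0,0,0]]' --offset '[[0,0,-3],[0,0,-6],[0,0,-12],[0,0,-16],[0,0,-20],[0,0,-20],[0,0,-18],[0,0,-5],[0,0,0]]' --jaw '[1,1,1,1,1,1,1,1,1]'

```text
time: 18.45
position: [0.6135, 0.0004, 0.2309]
orientation: [[-0.103, 0.995, 0.0], [0.995, 0.103, 0.0], [0.0, 0.0, -1.0]]
force: [0.1, -0.5, -2.7]
width: 0.0134
gripper_force: 25.0
```

```bash
python3 -c "
from h import *
go(.465,-.285,.132,10)"
```

```text
t 18.45 pos [6.135e-01 4.000e-04 2.309e-01] yaw 0.1031 w 0.0134 tilt [0.0003 0.0002]
q [-33.  27.  41.  94. -19.  66.  19.]
tool offset [-268.6 -177.1   98.8] per row [-26.9 -17.7   9.9]
```

>>> play_rows --angular '[[0,0,0],[0,0,0],[0,0,0],[0,0,0],[0,0,0],[0,0,0],[0,0,0],[0,0,0],[0,0,0],[0,0,0],[0,0,0],[0,0,0]]' --offset '[[-8,-5,0],[-19,-13,0],[-27,-18,0],[-27,-18,0],[-27,-18,0],[-27,-18,0],[-27,-18,0],[-27,-18,0],[-27,-18,0],[-27,-18,0],[-18,-10,0],[-7,-5,0]]' --jaw '[1,1,1,1,1,1,1,1,1,1,1,1]'

```text
time: 19.95
position: [0.4627, -0.2867, 0.2307]
orientation: [[-0.099, 0.995, -0.0], [0.995, 0.099, -0.0], [-0.0, -0.0, -1.0]]
force: [0.1, 0.2, -1.9]
width: 0.0135
gripper_force: 25.0
```

>>> play_rows --angular '[[0,0,0],[0,0,0],[0,0,0],[0,0,0],[0,0,0],[0,0,0],[0,0,0],[0,0,0],[0,0,0],[0,0,0]]' --offset '[[0,0,0],[0,0,10],[0,0,20],[0,0,20],[0,0,20],[0,0,12],[0,0,8],[0,0,5],[0,0,3],[0,0,0]]' --jaw '[1,1,1,1,1,1,1,1,1,1]'

```text
time: 21.2
position: [0.4651, -0.2845, 0.1329]
orientation: [[-0.103, 0.995, 0.0], [0.995, 0.103, -0.0], [-0.0, 0.0, -1.0]]
force: [0.5, -0.5, -2.7]
width: 0.0137
gripper_force: 25.0
```

```bash
python3 -c "
from h import *
go(.465,-.285,.131,10);print(status.observe()['force'])"
```

```text
t 21.2 pos [ 0.4651 -0.2845  0.1329] yaw 0.1029 w 0.0137 tilt [ 0.0003 -0.    ]
q [ -3.  27.  41. 110. -23.  51.  55.]
tool offset [-0.5 -0.1  1.9] per row [-0.  -0.   0.2]
[ 0.47284562 -0.52098024 -2.72073072]
```

>>> play_rows --angular '[[0,0,0],[0,0,0],[0,0,0],[0,0,0],[0,0,0],[0,0,0],[0,0,0],[0,0,0]]' --offset '[[0,0,1],[0,0,1],[0,0,0],[0,0,0],[0,0,0],[0,0,0],[0,0,0],[0,0,0]]' --jaw '[1,1,-0.4,-0.4,-0.4,-0.4,-0.4,-0.4]'

```text
time: 22.2
position: [0.465, -0.2845, 0.1307]
orientation: [[-0.103, 0.995, 0.0], [0.995, 0.103, 0.0], [0.0, 0.0, -1.0]]
force: [0.1, -0.1, -0.0]
width: 0.0635
gripper_force: 0.0
```

>>> play_rows --angular '[[0,0,0],[0,0,0],[0,0,0],[0,0,0],[0,0,0],[0,0,0]]' --offset '[[0,0,-10],[0,0,-20],[0,0,-30],[0,0,-30],[0,0,-10],[0,0,0]]' --jaw '[-0.4,-0.4,-0.4,-0.4,-0.4,-0.4]'

```text
time: 22.95
position: [0.4652, -0.2845, 0.2311]
orientation: [[-0.103, 0.995, 0.001], [0.995, 0.103, -0.0], [-0.0, 0.001, -1.0]]
force: [-0.2, 0.2, -0.8]
width: 0.0643
gripper_force: 0.0
```

```bash
python3 -c "
from h import *
go(.6505,.0742,.20,10)"
```

```text
t 22.95 pos [ 0.4652 -0.2845  0.2311] yaw 0.1032 w 0.0643 tilt [ 0.0011 -0.0002]
q [ -8.  21.  45. 104. -16.  63.  49.]
tool offset [337.7 221.2  31.2] per row [33.8 22.1  3.1]
```

>>> play_rows --angular '[[0,0,0],[0,0,0],[0,0,0],[0,0,0],[0,0,0],[0,0,0],[0,0,0],[0,0,0],[0,0,0],[0,0,0],[0,0,0],[0,0,0]]' --offset '[[17,11,0],[34,22,0],[34,22,0],[34,22,0],[34,22,0],[34,22,0],[34,22,0],[34,22,0],[34,22,0],[34,22,0],[15,12,10],[0,0,20]]' --jaw '[-0.4,-0.4,-0.4,-0.4,-0.4,-0.4,-0.4,-0.4,-0.4,-0.4,-0.4,-0.4]'

```text
time: 24.45
position: [0.6504, 0.0755, 0.199]
orientation: [[-0.105, 0.995, -0.0], [0.995, 0.105, -0.0], [-0.0, -0.0, -1.0]]
force: [-0.7, -0.7, 0.1]
width: 0.0641
gripper_force: 0.0
```

>>> play_rows --angular '[[0,0,0],[0,0,0],[0,0,0]]' --offset '[[0,0,0],[0,0,0],[0,0,0]]' --jaw '[-0.4,-0.4,-0.4]'

```text
time: 24.82
position: [0.6503, 0.0737, 0.2014]
orientation: [[-0.102, 0.995, 0.001], [0.995, 0.102, 0.0], [0.0, 0.001, -1.0]]
force: [0.1, 0.0, 0.2]
width: 0.0644
gripper_force: 0.0
```

```bash
python3 -c "
from h import *
go(.6508,.0742,.131,1)
c=snap('wrist');W=cloud(c);x,y,z=np.moveaxis(W,-1,0)
for a,b in [(.651,.074)]:
  m=(np.hypot(x-a,y-b)<.036)&(z>.150)&(z<.166);p=W[m]
  print(len(p),cv2.minAreaRect((p[:,:2]*1000).astype(np.float32)))
"
```

```text
t 24.82 pos [0.6503 0.0737 0.2014] yaw 0.102 w 0.0644 tilt [0.001  0.0001]
q [-36.  32.  39.  90. -22.  66.  14.]
tool offset [ 0.4  0.4 70.4] per row [ 0.4  0.4 70.4]
914 ((651.1831665039062, 74.94975280761719), (14.011634826660156, 43.05708694458008), 6.516136646270752)
```

>>> play_rows --angular '[[0,0,0],[0,0,0],[0,0,0],[0,0,0],[0,0,0],[0,0,0],[0,0,0],[0,0,0],[0,0,0],[0,0,0],[0,0,0],[0,0,0]]' --offset '[[0.5,0.5,15],[0,0,20],[0,0,20],[0,0,10],[0,0,5.5],[0,0,0],[0,0,0],[0,0,0],[0,0,0],[0,0,0],[0,0,0],[0,0,0]]' --jaw '[-0.4,-0.4,-0.4,-0.4,-0.4,-0.4,1,1,1,1,1,1]'

```text
time: 26.38
position: [0.6505, 0.075, 0.1302]
orientation: [[-0.103, 0.995, -0.0], [0.995, 0.103, 0.0], [0.0, -0.0, -1.0]]
force: [-0.5, -0.2, 0.2]
width: 0.0137
gripper_force: 25.0
```

>>> play_rows --angular '[[0,0,0],[0,0,0],[0,0,0],[0,0,0]]' --offset '[[0,0,0],[0,0,0],[0,0,0],[0,0,0]]' --jaw '[1,1,1,1]'

```text
time: 26.88
position: [0.6505, 0.075, 0.1302]
orientation: [[-0.103, 0.995, -0.0], [0.995, 0.103, 0.0], [0.0, -0.0, -1.0]]
force: [-0.6, 0.0, 0.1]
width: 0.0138
gripper_force: 25.0
```

>>> play_rows --angular '[[0,0,0],[0,0,0],[0,0,0],[0,0,0],[0,0,0],[0,0,0],[0,0,0],[0,0,0],[0,0,0]]' --offset '[[0,0,-3],[0,0,-6],[0,0,-12],[0,0,-16],[0,0,-20],[0,0,-20],[0,0,-18],[0,0,-5],[0,0,0]]' --jaw '[1,1,1,1,1,1,1,1,1]'

```text
time: 28.0
position: [0.6505, 0.075, 0.2304]
orientation: [[-0.103, 0.995, 0.0], [0.995, 0.103, 0.0], [0.0, 0.0, -1.0]]
force: [-0.3, -0.0, -2.5]
width: 0.0139
gripper_force: 25.0
```

```bash
python3 -c "
from h import *
go(.577,-.340,.132,10)"
```

```text
t 28.0 pos [0.6505 0.075  0.2304] yaw 0.1029 w 0.0139 tilt [0.0003 0.0002]
q [-36.  31.  40.  88. -21.  69.  13.]
tool offset [-405.3 -115.8   98.3] per row [-40.5 -11.6   9.8]
```

>>> play_rows --angular '[[0,0,0],[0,0,0],[0,0,0],[0,0,0],[0,0,0],[0,0,0],[0,0,0],[0,0,0],[0,0,0],[0,0,0],[0,0,0],[0,0,0]]' --offset '[[-12,-3,0],[-26,-7,0],[-40,-12,0],[-41,-12,0],[-41,-12,0],[-41,-12,0],[-41,-12,0],[-41,-12,0],[-41,-12,0],[-41,-12,0],[-28,-7,0],[-12,-3,0]]' --jaw '[1,1,1,1,1,1,1,1,1,1,1,1]'

```text
time: 29.5
position: [0.5748, -0.3425, 0.2297]
orientation: [[-0.099, 0.995, -0.001], [0.995, 0.099, -0.001], [-0.0, -0.002, -1.0]]
force: [-0.4, 1.3, -1.1]
width: 0.0138
gripper_force: 25.0
```

>>> play_rows --angular '[[0,0,0],[0,0,0],[0,0,0],[0,0,0],[0,0,0],[0,0,0],[0,0,0],[0,0,0],[0,0,0],[0,0,0]]' --offset '[[0,0,0],[0,0,10],[0,0,20],[0,0,20],[0,0,20],[0,0,12],[0,0,8],[0,0,5],[0,0,3],[0,0,0]]' --jaw '[1,1,1,1,1,1,1,1,1,1]'

```text
time: 30.75
position: [0.5768, -0.3399, 0.1323]
orientation: [[-0.103, 0.995, 0.0], [0.995, 0.103, -0.0], [-0.0, 0.0, -1.0]]
force: [-0.7, 0.0, -1.7]
width: 0.0138
gripper_force: 25.0
```

```bash
python3 -c "
from h import *
go(.577,-.34,.131,10);print(status.observe()['force'])
snap('side','s3.png')"
```

```text
t 30.75 pos [ 0.5768 -0.3399  0.1323] yaw 0.1028 w 0.0138 tilt [ 0.0002 -0.0001]
q [  3.  38.  38.  92. -26.  60.  54.]
tool offset [-0.1  0.2  1.3] per row [-0.   0.   0.1]
[-0.66365748  0.00650354 -1.72464471]
```

View pics/s3.png

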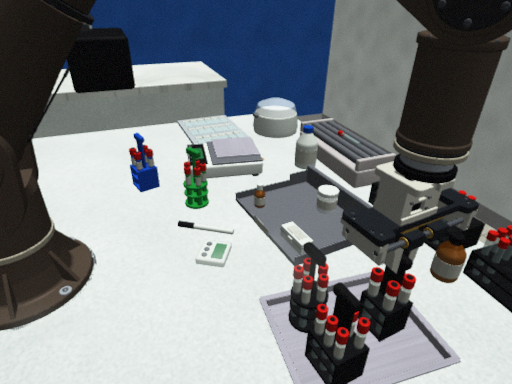

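All three carriers stand upright in the tray (side view, about (310,295), (335,345) and (385,300) px), and the pot at (327,195) is clear. I release, go above the pot and turn.

>>> play_rows --angular '[[0,0,0],[0,0,0],[0,0,0],[0,0,0],[0,0,0],[0,0,0],[0,0,0],[0,0,0]]' --offset '[[0,0,1],[0,0,1],[0,0,0],[0,0,0],[0,0,0],[0,0,0],[0,0,0],[0,0,0]]' --jaw '[1,1,-0.4,-0.4,-0.4,-0.4,-0.4,-0.4]'

```text
time: 31.8
position: [0.5767, -0.3398, 0.1302]
orientation: [[-0.103, 0.995, 0.0], [0.995, 0.103, 0.0], [0.0, 0.0, -1.0]]
force: [-0.5, -0.8, -0.4]
width: 0.0635
gripper_force: 0.0
```

>>> play_rows --angular '[[0,0,0],[0,0,0],[0,0,0],[0,0,0],[0,0,0],[0,0,0]]' --offset '[[0,0,-10],[0,0,-20],[0,0,-30],[0,0,-30],[0,0,-10],[0,0,0]]' --jaw '[-0.4,-0.4,-0.4,-0.4,-0.4,-1]'

```text
time: 32.55
position: [0.577, -0.34, 0.2312]
orientation: [[-0.103, 0.995, 0.002], [0.995, 0.103, -0.001], [-0.001, 0.001, -1.0]]
force: [-0.1, -0.1, 0.4]
width: 0.0704
gripper_force: 0.0
```

>>> play_rows --angular '[[0,0,0],[0,0,0],[0,0,0],[0,0,0],[0,0,0],[0,0,0],[0,0,0],[0,0,0],[0,0,0],[0,0,0],[0,0,0]]' --offset '[[17,7,0],[33,14,0],[33,14,0],[33,14,0],[33,14,0],[33,14,0],[33,14,0],[33,14,0],[33,14,0],[33,14,0],[16,7,0]]' --jaw '[-1,-1,-1,-1,-1,-1,-1,-1,-1,-1,-1]'

```text
time: 33.92
position: [0.6819, 0.0072, 0.2287]
orientation: [[-0.107, 0.994, -0.002], [0.994, 0.107, 0.001], [0.001, -0.002, -1.0]]
force: [-0.0, -0.1, -0.1]
width: 0.0919
gripper_force: 0.0
```

>>> play_rows --angular '[[0,0,0.17],[0,0,0.175],[0,0,0.175],[0,0,0.175],[0,0,0.175],[0,0,0.175],[0,0,0.175],[0,0,0.175],[0,0,0.176],[0,0,0],[0,0,0]]' --offset '[[0,0,0],[0,0,0],[0,0,0],[0,0,0],[0,0,0],[0,0,0],[0,0,0],[0,0,0],[0,0,0],[0,0,0],[0,0,0]]' --jaw '[-1,-1,-1,-1,-1,-1,-1,-1,-1,-1,-1]'

```text
time: 35.3
position: [0.6819, 0.0027, 0.2299]
orientation: [[0.994, 0.106, -0.0], [0.106, -0.994, -0.0], [-0.001, 0.0, -1.0]]
force: [0.0, -0.4, 0.7]
width: 0.0918
gripper_force: 0.0
```

```bash
python3 -c "
from h import *
c=snap('wrist','w4.png');W=cloud(c);x,y,z=np.moveaxis(W,-1,0)
m=(c['pixels'].min(-1)>150)&(np.hypot(x-.681,y-.004)<.05)&(z>.056)&(z<.07);p=W[m];print('lid',len(p),cv2.minEnclosingCircle((p[:,:2]*1000).astype(np.float32)) if len(p) else 0)
for cam in ['scene','side']:
  c=snap(cam);W=cloud(c);x,y,z=np.moveaxis(W,-1,0)
  m=(c['pixels'].min(-1)>130)&(np.hypot(x-.681,y-.004)<.04)&(z>.056)&(z<.07);p=W[m];print('lid',cam,len(p),cv2.minEnclosingCircle((p[:,:2]*1000).astype(np.float32)) if len(p) else 0)
go(.6815,.003,.021)"
```

```text
lid 1386 ((682.5123901367188, 2.7366340160369873), 26.341638565063477)
lid scene 262 ((681.8885498046875, 3.5238285064697266), 26.87360954284668)
lid side 185 ((679.926513671875, 3.027252435684204), 27.094097137451172)
t 35.45 pos [0.682  0.0028 0.2303] yaw -1.4663 w 0.0918 tilt [0.0001 0.0003]
q [-39.  42.  63.  84. -38.  77. -57.]
tool offset [-5.000e-01 -2.000e-01  2.093e+02] per row [-5.000e-01 -2.000e-01  2.093e+02]
```

View pics/w4.png

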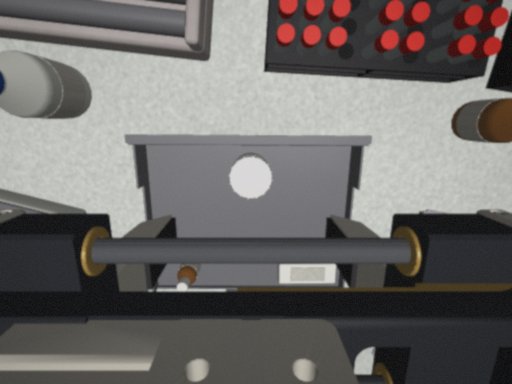

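The wrist view shows the pot lid at (250,177) px, unobstructed, with the bay square to the image. I descend.

>>> play_rows --angular '[[0,0,0],[0,0,0],[0,0,0],[0,0,0],[0,0,0],[0,0,0],[0,0,0],[0,0,0]]' --offset '[[0,0,15],[0,0,25],[0,0,25],[0,0,25],[0,0,20],[0,0,10],[0,0,0],[0,0,0]]' --jaw '[-1,-1,-1,-1,-1,-1,-1,-1]' --force 15

```text
time: 36.45
position: [0.6826, 0.0026, 0.1111]
orientation: [[0.995, 0.103, 0.001], [0.103, -0.995, -0.0], [0.001, 0.0, -1.0]]
force: [0.3, 0.6, 0.1]
width: 0.0919
gripper_force: 0.0
```

```bash
python3 -c "
from h import *
go(.6815,.003,.021)"
```

```text
t 36.45 pos [0.6826 0.0026 0.1111] yaw -1.4681 w 0.0919 tilt [ 0.0013 -0.0001]
q [-37.  48.  58.  92. -44.  66. -52.]
tool offset [-1.2 -0.5 90.1] per row [-1.2 -0.5 90.1]
```

>>> play_rows --angular '[[0,0,0],[0,0,0],[0,0,0],[0,0,0],[0,0,0],[0,0,0],[0,0,0],[0,0,0]]' --offset '[[-0.5,-0.5,15],[-0.5,0,20],[0,0,20],[0,0,15],[0,0,10],[0,0,8],[0,0,0],[0,0,0]]' --jaw '[-1,-1,-1,-1,-1,-1,-1,-1]'

```text
time: 37.45
position: [0.6814, 0.0031, 0.0228]
orientation: [[0.995, 0.103, 0.001], [0.103, -0.995, -0.0], [0.001, 0.0, -1.0]]
force: [-0.3, 0.5, -0.1]
width: 0.092
gripper_force: 0.0
```

>>> play_rows --angular '[[0,0,0],[0,0,0],[0,0,0],[0,0,0],[0,0,0],[0,0,0],[0,0,0],[0,0,0],[0,0,0]]' --offset '[[0,0,0],[0,0,0],[0,0,0],[0,0,0],[0,0,0],[0,0,0],[0,0,0],[0,0,0],[0,0,0]]' --jaw '[1,1,1,1,1,1,1,1,1]'

```text
time: 38.58
position: [0.6811, 0.0033, 0.0222]
orientation: [[0.995, 0.103, 0.0], [0.103, -0.995, 0.0], [0.0, -0.0, -1.0]]
force: [-0.2, 0.3, 0.5]
width: 0.0517
gripper_force: 15.0
```

>>> play_rows --angular '[[0,0,0],[0,0,0],[0,0,0],[0,0,0],[0,0,0],[0,0,0],[0,0,0],[0,0,0],[0,0,0],[0,0,0],[0,0,0]]' --offset '[[0,0,-4],[0,0,-10],[0,0,-16],[0,0,-20],[0,0,-22],[0,0,-22],[0,0,-22],[0,0,-22],[0,0,-18],[0,0,-4],[0,0,0]]' --jaw '[1,1,1,1,1,1,1,1,1,1,1]'

```text
time: 39.95
position: [0.6809, 0.0034, 0.182]
orientation: [[0.995, 0.103, -0.0], [0.103, -0.995, 0.0], [-0.0, -0.0, -1.0]]
force: [-0.0, 0.5, -1.5]
width: 0.0515
gripper_force: 15.0
```

```bash
python3 -c "
from h import *
go(.5465,.3298,.18)
for cam in ['scene','side']:
  c=snap(cam);W=cloud(c);x,y,z=np.moveaxis(W,-1,0)
  m=(abs(x-.547)<.1)&(abs(y-.33)<.1)&(abs(z-.068)<.004);print(cam,cv2.minAreaRect((W[m][:,:2]*1000).astype(np.float32)),np.median(W[m],0))
  for d in eyes.landmark_of('pan',cam): print(d['score'],ray(c,d['position'],.068))
  for d in eyes.cut_out('pan',cam): print(d['score'],d['extent'],d['mask'].sum())
"
```

```text
t 39.95 pos [0.6809 0.0034 0.182 ] yaw -1.4679 w 0.0515 tilt [-0.0003  0.0002]
q [-38.  44.  62.  88. -40.  72. -55.]
tool offset [-100.2 -338.4    2.1] per row [-100.2 -338.4    2.1]
scene ((546.9539794921875, 330.07257080078125), (139.66445922851562, 132.62551879882812), 80.64934539794922) [0.55319508 0.33213903 0.06837985]
0.75 [0.54674521 0.33504718 0.068     ]
0.88 [333.5, 192.6, 82.5, 84.6] 4752
side ((545.85009765625, 329.8035888671875), (143.9252166748047, 129.473876953125), 81.14251708984375) [0.54387674 0.32020106 0.0687534 ]
0.72 [0.55761988 0.3327945  0.068     ]
0.29 [ 0.51031857 -0.15273648  0.068     ]
0.91 [186.9, 134.6, 74.0, 42.8] 2211
```

>>> play_rows --angular '[[0,0,0],[0,0,0],[0,0,0],[0,0,0],[0,0,0],[0,0,0],[0,0,0],[0,0,0],[0,0,0],[0,0,0],[0,0,0],[0,0,0]]' --offset '[[-3,-10,0],[-7,-24,0],[-10,-34,0],[-10,-34,0],[-10,-34,0],[-10,-34,0],[-10,-34,0],[-10,-34,0],[-10,-34,0],[-10,-34,0],[-7,-23,0],[-3,-9.5,0]]' --jaw '[1,1,1,1,1,1,1,1,1,1,1,1]'

```text
time: 41.75
position: [0.546, 0.3313, 0.182]
orientation: [[0.995, 0.105, -0.0], [0.105, -0.995, -0.0], [-0.0, -0.0, -1.0]]
force: [0.6, 0.1, -1.5]
width: 0.0511
gripper_force: 15.0
```

>>> play_rows --angular '[[0,0,0],[0,0,0],[0,0,0],[0,0,0],[0,0,0]]' --offset '[[0,0,10],[0,0,20],[0,0,20],[0,0,10],[0,0,0]]' --jaw '[1,1,1,1,1]'

```text
time: 42.38
position: [0.5466, 0.3291, 0.1211]
orientation: [[0.995, 0.102, -0.001], [0.102, -0.995, -0.001], [-0.001, 0.001, -1.0]]
force: [-0.9, 0.1, -0.6]
width: 0.0516
gripper_force: 15.0
```

```bash
python3 -c "
from h import *
go(.5465,.330,.0862);snap('scene','c5.png')"
```

```text
t 42.38 pos [0.5466 0.3291 0.1211] yaw -1.4688 w 0.0516 tilt [-0.0013 -0.0011]
q [-73.  46.  64.  98. -45.  66. -80.]
tool offset [ 0.1 -0.9 34.9] per row [ 0.1 -0.9 34.9]
```

View pics/c5.png

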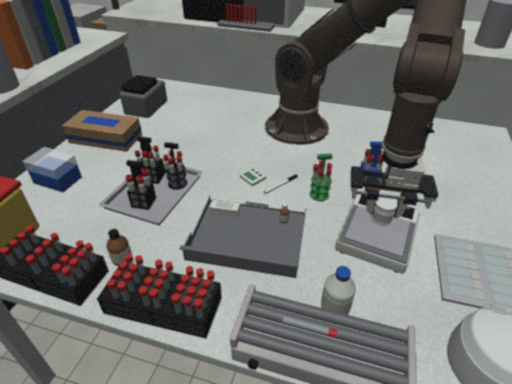

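The pot hangs over the pan at (383,210) px. All three carriers stand in the tray, and the slide box and dropper are still in the bay. I lower it.

>>> play_rows --angular '[[0,0,0],[0,0,0],[0,0,0],[0,0,0],[0,0,0],[0,0,0],[0,0,0]]' --offset '[[0,-1,8],[0,0,10],[0,0,8],[0,0,5],[0,0,2.5],[0,0,0.5],[0,0,0]]' --jaw '[1,1,1,1,1,1,1]'

```text
time: 43.3
position: [0.5469, 0.3307, 0.0884]
orientation: [[0.995, 0.103, 0.0], [0.103, -0.995, 0.0], [0.0, -0.0, -1.0]]
force: [-0.4, -0.0, -0.2]
width: 0.0516
gripper_force: 15.0
```

```bash
python3 -c "
from h import *
go(.5465,.330,.0862);print(status.observe()['force'])"
```

```text
t 43.3 pos [0.5469 0.3307 0.0884] yaw -1.4681 w 0.0516 tilt [0.0003 0.0002]
q [-72.  48.  62. 100. -48.  63. -78.]
tool offset [-0.5  0.7  2.2] per row [-0.5  0.7  2.2]
[-0.43727789 -0.01112144 -0.18692609]
```

>>> play_rows --angular '[[0,0,0],[0,0,0],[0,0,0]]' --offset '[[0,0,1],[0,0,1],[0,0,0]]' --jaw '[1,1,1]'

```text
time: 43.68
position: [0.5468, 0.3307, 0.0863]
orientation: [[0.995, 0.103, 0.0], [0.103, -0.995, 0.0], [0.0, -0.0, -1.0]]
force: [-0.1, -0.4, 0.1]
width: 0.0516
gripper_force: 15.0
```

>>> play_rows --angular '[[0,0,0],[0,0,0],[0,0,0],[0,0,0],[0,0,0],[0,0,0],[0,0,0]]' --offset '[[0,0,0],[0,0,0],[0,0,0],[0,0,0],[0,0,0],[0,0,0],[0,0,0]]' --jaw '[-0.2,-0.4,-0.6,-1,-1,-1,-1]'

```text
time: 44.55
position: [0.5468, 0.3307, 0.0862]
orientation: [[0.995, 0.103, -0.0], [0.103, -0.995, 0.0], [-0.0, -0.0, -1.0]]
force: [-0.2, -0.3, 0.7]
width: 0.0916
gripper_force: 0.0
```

>>> play_rows --angular '[[0,0,0],[0,0,0],[0,0,0],[0,0,0],[0,0,0],[0,0,0],[0,0,0],[0,0,0]]' --offset '[[0,0,-10],[0,0,-20],[0,0,-25],[0,0,-30],[0,0,-30],[0,0,-25],[0,0,-10],[0,0,0]]' --jaw '[-1,-1,-1,-1,-1,-1,-1,-1]'

```text
time: 45.55
position: [0.547, 0.3307, 0.2371]
orientation: [[0.995, 0.103, 0.001], [0.103, -0.995, 0.001], [0.001, -0.001, -1.0]]
force: [-0.0, -0.5, -0.4]
width: 0.0917
gripper_force: 0.0
```

```bash
python3 -c "
from h import *
c=snap('wrist','w6.png');W=cloud(c);x,y,z=np.moveaxis(W,-1,0)
m=(c['pixels'].min(-1)>150)&(np.hypot(x-.547,y-.33)<.05)&(z>.118)&(z<.136);p=W[m];print('lid',len(p),cv2.minEnclosingCircle((p[:,:2]*1000).astype(np.float32)) if len(p) else 0,np.median(p,0))
m=(abs(x-.547)<.1)&(abs(y-.33)<.1)&(abs(z-.068)<.004);print(cv2.minAreaRect((W[m][:,:2]*1000).astype(np.float32)))
go(.577,-.34,.23)"
```

```text
lid 1969 ((548.125244140625, 330.2113037109375), 26.438322067260742) [0.54903424 0.33047094 0.12542496]
((547.40185546875, 329.15380859375), (140.0738525390625, 129.94313049316406), 80.8912124633789)
t 45.6 pos [0.5466 0.3308 0.2361] yaw -1.468 w 0.0918 tilt [-0.0002  0.0003]
q [-75.  40.  69.  91. -38.  76. -85.]
tool offset [-38.6 670.3   5.9] per row [-38.6 670.3   5.9]
```

View pics/w6.png

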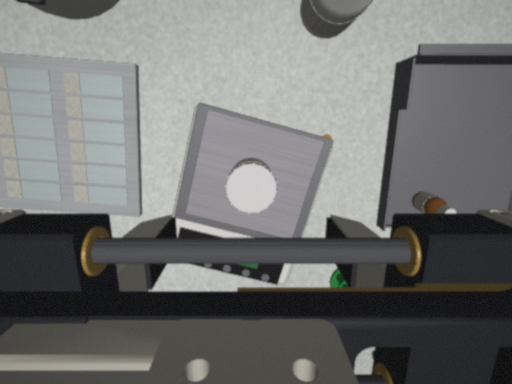

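The pot stands upright, centred on the pan to within about 2 mm (lid at (250,187) px). I turn back and fetch the four-carrier.

>>> play_rows --angular '[[0,0,-0.17],[0,0,-0.175],[0,0,-0.175],[0,0,-0.175],[0,0,-0.175],[0,0,-0.175],[0,0,-0.175],[0,0,-0.175],[0,0,-0.176],[0,0,0]]' --offset '[[0,0,0],[0,0,0],[0,0,0],[0,0,0],[0,0,0],[0,0,0],[0,0,0],[0,0,0],[0,0,0],[0,0,0]]' --jaw '[-1,-1,-1,-1,-1,-0.4,-0.4,-0.4,-0.4,-0.4]'

```text
time: 46.85
position: [0.5463, 0.3305, 0.2353]
orientation: [[-0.102, 0.995, -0.002], [0.995, 0.102, -0.0], [-0.0, -0.002, -1.0]]
force: [0.3, -0.1, -0.7]
width: 0.064
gripper_force: 0.0
```

>>> play_rows --angular '[[0,0,0],[0,0,0],[0,0,0],[0,0,0],[0,0,0],[0,0,0],[0,0,0],[0,0,0],[0,0,0],[0,0,0],[0,0,0],[0,0,0]]' --offset '[[-25,-2,0],[-45,-3,0],[-45,-3,0],[-45,-3,0],[-45,-3,0],[-45,-3,0],[-45,-3,0],[-45,-3,0],[-45,-3,0],[-45,-3,0],[-45,-3,0],[-45,-3,0]]' --jaw '[-0.4,-0.4,-0.4,-0.4,-0.4,-0.4,-0.4,-0.4,-0.4,-0.4,-0.4,-0.4]'

```text
time: 48.35
position: [0.5642, -0.1924, 0.236]
orientation: [[-0.098, 0.995, -0.001], [0.995, 0.098, 0.0], [0.0, -0.001, -1.0]]
force: [0.2, 0.2, 0.8]
width: 0.0641
gripper_force: 0.0
```

>>> play_rows --angular '[[0,0,0],[0,0,0],[0,0,0],[0,0,0],[0,0,0],[0,0,0],[0,0,0],[0,0,0]]' --offset '[[-45,-3,0],[-40,-2,0],[-40,-2,0],[-20,-1,0],[-5,0,0],[0,0,0],[0,0,0],[0,0,0]]' --jaw '[-0.4,-0.4,-0.4,-0.4,-0.4,-0.4,-0.4,-0.4]'

```text
time: 49.35
position: [0.5732, -0.339, 0.2362]
orientation: [[-0.104, 0.995, 0.0], [0.995, 0.104, 0.001], [0.001, 0.0, -1.0]]
force: [-0.8, 0.6, 0.5]
width: 0.0643
gripper_force: 0.0
```

```bash
python3 -c "
from h import *
go(.5768,-.3398,.1305)
c=snap('wrist');W=cloud(c);x,y,z=np.moveaxis(W,-1,0)
for a,b in [(.577,-.340),(.465,-.2845),(.4605,-.3765)]:
  m=(np.hypot(x-a,y-b)<.036)&(z>.150)&(z<.166);p=W[m]
  print(len(p),cv2.minAreaRect((p[:,:2]*1000).astype(np.float32)) if len(p) else 0)
"
```

```text
t 49.35 pos [ 0.5732 -0.339   0.2362] yaw 0.104 w 0.0643 tilt [0.0001 0.0006]
q [ -2.  34.  46.  86. -25.  71.  53.]
tool offset [ -1.2   3.5 105.7] per row [ -1.2   3.5 105.7]
676 ((577.7280883789062, -339.7214660644531), (12.978837013244629, 42.521732330322266), 5.844555377960205)
917 ((466.6543273925781, -285.31280517578125), (13.91716194152832, 43.991050720214844), 5.943295001983643)
210 ((460.77813720703125, -360.85003662109375), (13.443299293518066, 11.637280464172363), 0.37869691848754883)
```

Bars are where I left them. Grip the four-carrier.

>>> play_rows --angular '[[0,0,0],[0,0,0],[0,0,0],[0,0,0],[0,0,0],[0,0,0],[0,0,0],[0,0,0],[0,0,0]]' --offset '[[-0.5,1.5,15],[-0.5,2,25],[0,0,25],[0,0,20],[0,0,12],[0,0,6],[0,0,2.5],[0,0,0],[0,0,0]]' --jaw '[-0.4,-0.4,-0.4,-0.4,-0.4,-0.4,-0.4,-0.4,-0.4]' --force 25

```text
time: 50.52
position: [0.5767, -0.341, 0.1313]
orientation: [[-0.103, 0.995, 0.001], [0.995, 0.103, -0.0], [-0.0, 0.001, -1.0]]
force: [-0.3, -0.7, -0.0]
width: 0.0645
gripper_force: 0.0
```

>>> play_rows --angular '[[0,0,0],[0,0,0],[0,0,0],[0,0,0],[0,0,0],[0,0,0],[0,0,0],[0,0,0],[0,0,0]]' --offset '[[0,0,0],[0,0,0],[0,0,0],[0,0,0],[0,0,0],[0,0,0],[0,0,0],[0,0,0],[0,0,0]]' --jaw '[1,1,1,1,1,1,1,1,1]'

```text
time: 51.65
position: [0.5764, -0.3408, 0.1307]
orientation: [[-0.103, 0.995, 0.0], [0.995, 0.103, 0.0], [0.0, 0.0, -1.0]]
force: [-0.4, -0.1, -0.3]
width: 0.0138
gripper_force: 25.0
```

```bash
python3 -c "
from h import *
go(.5768,-.3398,.1305)"
```

```text
t 51.65 pos [ 0.5764 -0.3408  0.1307] yaw 0.103 w 0.0138 tilt [0.0001 0.    ]
q [  0.  39.  42.  92. -29.  60.  57.]
tool offset [1.  0.5 0.2] per row [1.  0.5 0.2]
```

>>> play_rows --angular '[[0,0,0],[0,0,0],[0,0,0],[0,0,0],[0,0,0],[0,0,0],[0,0,0],[0,0,0],[0,0,0]]' --offset '[[0,0,-3],[0,0,-6],[0,0,-12],[0,0,-16],[0,0,-20],[0,0,-20],[0,0,-18],[0,0,-5],[0,0,0]]' --jaw '[1,1,1,1,1,1,1,1,1]'

```text
time: 52.78
position: [0.5764, -0.3408, 0.2308]
orientation: [[-0.103, 0.995, 0.0], [0.995, 0.103, 0.0], [0.0, 0.0, -1.0]]
force: [-0.6, -0.9, -2.7]
width: 0.0139
gripper_force: 25.0
```

```bash
python3 -c "
from h import *
go(.6505,.075,.1305,10)"
```

```text
t 52.77 pos [ 0.5764 -0.3408  0.2308] yaw 0.103 w 0.0139 tilt [0.0003 0.0001]
q [ -1.  34.  46.  85. -25.  71.  54.]
tool offset [405.9 116.4 100.4] per row [40.6 11.6 10. ]
```

>>> play_rows --angular '[[0,0,0],[0,0,0],[0,0,0],[0,0,0],[0,0,0],[0,0,0],[0,0,0],[0,0,0],[0,0,0],[0,0,0],[0,0,0],[0,0,0]]' --offset '[[12,3,0],[26,7,0],[40,12,0],[41,12,0],[41,12,0],[41,12,0],[41,12,0],[41,12,0],[41,12,0],[41,12,0],[28,7,0],[12,3,0]]' --jaw '[1,1,1,1,1,1,1,1,1,1,1,1]'

```text
time: 54.28
position: [0.6496, 0.0773, 0.2296]
orientation: [[-0.106, 0.994, -0.002], [0.994, 0.106, 0.001], [0.001, -0.002, -1.0]]
force: [0.5, -1.0, -1.8]
width: 0.0138
gripper_force: 25.0
```

>>> play_rows --angular '[[0,0,0],[0,0,0],[0,0,0],[0,0,0],[0,0,0],[0,0,0]]' --offset '[[0,0,0],[0,0,10],[0,0,20],[0,0,10],[0,0,0],[0,0,0]]' --jaw '[1,1,1,1,1,1]'

```text
time: 55.02
position: [0.6505, 0.0734, 0.1913]
orientation: [[-0.102, 0.995, 0.001], [0.995, 0.102, -0.0], [-0.0, 0.001, -1.0]]
force: [0.7, -0.5, -1.0]
width: 0.0137
gripper_force: 25.0
```

```bash
python3 -c "
from h import *
go(.6505,.074,.1305,10)"
```

```text
t 55.02 pos [0.6505 0.0734 0.1913] yaw 0.1023 w 0.0137 tilt [ 0.0008 -0.0001]
q [-39.  35.  45.  91. -26.  66.  18.]
tool offset [ 0.6 -0.  60.8] per row [ 0.1 -0.   6.1]
```

>>> play_rows --angular '[[0,0,0],[0,0,0],[0,0,0],[0,0,0],[0,0,0],[0,0,0],[0,0,0],[0,0,0],[0,0,0]]' --offset '[[0.3,0,10],[0,0,18],[0,0,14],[0,0,8],[0,0,5],[0,0,3],[0,0,1],[0,0,0],[0,0,0]]' --jaw '[1,1,1,1,1,1,1,1,1]'

```text
time: 56.15
position: [0.6503, 0.0743, 0.132]
orientation: [[-0.103, 0.995, 0.0], [0.995, 0.103, 0.0], [0.0, 0.0, -1.0]]
force: [-0.4, 0.6, -2.4]
width: 0.0138
gripper_force: 25.0
```

```bash
python3 -c "
from h import *
go(.6505,.074,.1303,10)"
```

```text
t 56.15 pos [0.6503 0.0743 0.132 ] yaw 0.1029 w 0.0138 tilt [0.0004 0.0001]
q [-38.  38.  43.  94. -29.  60.  20.]
tool offset [-0.3  0.2  1.7] per row [-0.   0.   0.2]
```

>>> play_rows --angular '[[0,0,0],[0,0,0],[0,0,0],[0,0,0],[0,0,0],[0,0,0],[0,0,0],[0,0,0]]' --offset '[[0,0,1],[0,0,0.6],[0,0,0],[0,0,0],[0,0,0],[0,0,0],[0,0,0],[0,0,0]]' --jaw '[1,1,1,-0.4,-0.4,-0.4,-0.4,-0.4]'

```text
time: 57.15
position: [0.6501, 0.0743, 0.1301]
orientation: [[-0.103, 0.995, -0.0], [0.995, 0.103, 0.0], [0.0, -0.0, -1.0]]
force: [0.4, -0.8, 0.5]
width: 0.059
gripper_force: 0.0
```

>>> play_rows --angular '[[0,0,0],[0,0,0],[0,0,0],[0,0,0],[0,0,0],[0,0,0],[0,0,0]]' --offset '[[0,0,0],[0,0,-10],[0,0,-20],[0,0,-30],[0,0,-30],[0,0,-10],[0,0,0]]' --jaw '[-0.4,-0.4,-0.4,-0.4,-0.4,-0.4,-0.4]'

```text
time: 58.02
position: [0.6505, 0.0743, 0.231]
orientation: [[-0.103, 0.995, 0.002], [0.995, 0.103, 0.001], [0.0, 0.002, -1.0]]
force: [-0.1, -0.2, -0.1]
width: 0.0644
gripper_force: 0.0
```

>>> play_rows --angular '[[0,0,0],[0,0,0],[0,0,0],[0,0,0],[0,0,0],[0,0,0],[0,0,0],[0,0,0],[0,0,0],[0,0,0],[0,0,0],[0,0,0]]' --offset '[[-17,-11,0],[-34,-22,0],[-34,-22,0],[-34,-22,0],[-34,-22,0],[-34,-22,0],[-34,-22,0],[-34,-22,0],[-34,-22,0],[-34,-22,0],[-15,-12,0],[0,0,0]]' --jaw '[-0.4,-0.4,-0.4,-0.4,-0.4,-0.4,-0.4,-0.4,-0.4,-0.4,-0.4,-0.4]'

```text
time: 59.52
position: [0.4636, -0.2855, 0.2297]
orientation: [[-0.1, 0.995, -0.001], [0.995, 0.1, 0.001], [0.001, -0.001, -1.0]]
force: [1.1, -0.6, -0.3]
width: 0.0642
gripper_force: 0.0
```

>>> play_rows --angular '[[0,0,0],[0,0,0],[0,0,0],[0,0,0]]' --offset '[[0,0,10],[0,0,20],[0,0,0],[0,0,0]]' --jaw '[-0.4,-0.4,-0.4,-0.4]'

```text
time: 60.02
position: [0.4656, -0.2839, 0.2002]
orientation: [[-0.104, 0.995, -0.0], [0.995, 0.104, 0.0], [0.0, -0.0, -1.0]]
force: [0.3, -0.1, 0.5]
width: 0.0642
gripper_force: 0.0
```

```bash
python3 -c "
from h import *
go(.465,-.2845,.131,10)"
```

```text
t 60.02 pos [ 0.4656 -0.2839  0.2002] yaw 0.1043 w 0.0642 tilt [-0.0002  0.0001]
q [-10.  24.  49. 106. -21.  60.  54.]
tool offset [-0.5 -0.7 69.2] per row [-0.1 -0.1  6.9]
```

>>> play_rows --angular '[[0,0,0],[0,0,0],[0,0,0],[0,0,0],[0,0,0],[0,0,0],[0,0,0]]' --offset '[[-0.5,-0.5,15],[0,0,20],[0,0,20],[0,0,10],[0,0,4],[0,0,0],[0,0,0]]' --jaw '[-0.4,-0.4,-0.4,-0.4,-0.4,-0.4,-0.4]'

```text
time: 60.9
position: [0.4649, -0.2854, 0.1317]
orientation: [[-0.103, 0.995, 0.001], [0.995, 0.103, -0.0], [-0.0, 0.001, -1.0]]
force: [-0.5, -0.0, -0.0]
width: 0.064
gripper_force: 0.0
```

>>> play_rows --angular '[[0,0,0],[0,0,0],[0,0,0],[0,0,0],[0,0,0],[0,0,0],[0,0,0],[0,0,0],[0,0,0]]' --offset '[[0,0,0],[0,0,0],[0,0,0],[0,0,0],[0,0,0],[0,0,0],[0,0,0],[0,0,0],[0,0,0]]' --jaw '[1,1,1,1,1,1,1,1,1]'

```text
time: 62.02
position: [0.4647, -0.2852, 0.1311]
orientation: [[-0.103, 0.995, 0.0], [0.995, 0.103, 0.0], [0.0, 0.0, -1.0]]
force: [0.6, 0.4, -0.1]
width: 0.0141
gripper_force: 25.0
```

>>> play_rows --angular '[[0,0,0],[0,0,0],[0,0,0],[0,0,0],[0,0,0],[0,0,0],[0,0,0],[0,0,0],[0,0,0]]' --offset '[[0,0,-3],[0,0,-6],[0,0,-12],[0,0,-16],[0,0,-20],[0,0,-20],[0,0,-18],[0,0,-5],[0,0,0]]' --jaw '[1,1,1,1,1,1,1,1,1]'

```text
time: 63.15
position: [0.4647, -0.2851, 0.2313]
orientation: [[-0.103, 0.995, 0.0], [0.995, 0.103, 0.0], [0.0, 0.001, -1.0]]
force: [-0.0, -0.4, -2.7]
width: 0.0137
gripper_force: 25.0
```

```bash
python3 -c "
from h import *
go(.6135,.0003,.131,10)"
```

```text
t 63.15 pos [ 0.4647 -0.2851  0.2313] yaw 0.1031 w 0.0137 tilt [0.0005 0.0001]
q [-11.  22.  51. 104. -19.  63.  52.]
tool offset [268.6 177.3 100.4] per row [26.9 17.7 10. ]
```

>>> play_rows --angular '[[0,0,0],[0,0,0],[0,0,0],[0,0,0],[0,0,0],[0,0,0],[0,0,0],[0,0,0],[0,0,0],[0,0,0],[0,0,0],[0,0,0]]' --offset '[[8,5,0],[19,13,0],[27,18,0],[27,18,0],[27,18,0],[27,18,0],[27,18,0],[27,18,0],[27,18,0],[27,18,0],[18,10.3,0],[7,5,0]]' --jaw '[1,1,1,1,1,1,1,1,1,1,1,1]'

```text
time: 64.65
position: [0.6134, 0.001, 0.2304]
orientation: [[-0.104, 0.995, -0.001], [0.995, 0.104, -0.0], [-0.0, -0.001, -1.0]]
force: [0.2, -0.1, -1.8]
width: 0.0138
gripper_force: 25.0
```

>>> play_rows --angular '[[0,0,0],[0,0,0],[0,0,0],[0,0,0],[0,0,0],[0,0,0]]' --offset '[[0,0,0],[0,0,10],[0,0,20],[0,0,10],[0,0,0],[0,0,0]]' --jaw '[1,1,1,1,1,1]'

```text
time: 65.4
position: [0.6137, -0.0008, 0.1917]
orientation: [[-0.102, 0.995, 0.001], [0.995, 0.102, -0.0], [-0.0, 0.001, -1.0]]
force: [0.2, -0.4, -1.8]
width: 0.0136
gripper_force: 25.0
```

```bash
python3 -c "
from h import *
go(.6135,-.0004,.131,10)"
```

```text
t 65.4 pos [ 0.6137 -0.0008  0.1917] yaw 0.1024 w 0.0136 tilt [ 0.0008 -0.0001]
q [-35.  31.  46.  97. -25.  63.  24.]
tool offset [ 0.4 -0.2 60.7] per row [ 0.  -0.   6.1]
```

>>> play_rows --angular '[[0,0,0],[0,0,0],[0,0,0],[0,0,0],[0,0,0],[0,0,0],[0,0,0],[0,0,0],[0,0,0],[0,0,0]]' --offset '[[0,0,10],[0,0,18],[0,0,14],[0,0,8],[0,0,5],[0,0,3],[0,0,1.5],[0,0,0.8],[0,0,0],[0,0,0]]' --jaw '[1,1,1,1,1,1,1,1,1,1]'

```text
time: 66.65
position: [0.6137, -0.0004, 0.1311]
orientation: [[-0.103, 0.995, 0.001], [0.995, 0.103, 0.0], [0.0, 0.001, -1.0]]
force: [-0.0, 0.4, -1.2]
width: 0.0136
gripper_force: 25.0
```

```bash
python3 -c "
from h import *
go(.6135,-.0004,.131,10);print(status.observe()['force'])"
```

```text
t 66.65 pos [ 6.137e-01 -4.000e-04  1.311e-01] yaw 0.103 w 0.0136 tilt [0.0007 0.0001]
q [-33.  34.  44. 101. -28.  56.  27.]
tool offset [ 0.  -0.2  0.1] per row [ 0. -0.  0.]
[-0.03916878  0.3937835  -1.1563433 ]
```

>>> play_rows --angular '[[0,0,0],[0,0,0],[0,0,0],[0,0,0],[0,0,0],[0,0,0],[0,0,0],[0,0,0]]' --offset '[[0,0,0.3],[0,0,0],[0,0,0],[0,0,0],[0,0,0],[0,0,0],[0,0,0],[0,0,0]]' --jaw '[1,1,-0.4,-0.4,-0.4,-0.4,-0.4,-0.4]'

```text
time: 67.65
position: [0.6134, -0.0004, 0.1305]
orientation: [[-0.103, 0.995, -0.0], [0.995, 0.103, 0.0], [0.0, -0.0, -1.0]]
force: [0.2, -0.4, -0.7]
width: 0.0641
gripper_force: 0.0
```

>>> play_rows --angular '[[0,0,0],[0,0,0],[0,0,0],[0,0,0],[0,0,0],[0,0,0]]' --offset '[[0,0,-10],[0,0,-20],[0,0,-30],[0,0,-30],[0,0,-10],[0,0,0]]' --jaw '[-0.4,-0.4,-0.4,-0.4,-0.4,-0.4]'

```text
time: 68.4
position: [0.6137, -0.0004, 0.2309]
orientation: [[-0.103, 0.995, 0.001], [0.995, 0.103, 0.0], [0.0, 0.001, -1.0]]
force: [-0.1, 0.7, -0.1]
width: 0.0645
gripper_force: 0.0
```

>>> play_rows --angular '[[0,0,0],[0,0,0],[0,0,0],[0,0,0],[0,0,0],[0,0,0],[0,0,0],[0,0,0],[0,0,0],[0,0,0],[0,0,0],[0,0,0]]' --offset '[[-18,-10,0],[-36,-19,0],[-36,-19,0],[-36,-19,0],[-36,-19,0],[-36,-19,0],[-36,-19,0],[-36,-19,0],[-36,-19,0],[-36,-19,0],[-16,-10,0],[0,0,0]]' --jaw '[-0.4,-0.4,-0.4,-0.4,-0.4,-0.4,-0.4,-0.4,-0.4,-0.4,-0.4,-0.4]'

```text
time: 69.9
position: [0.4586, -0.3772, 0.2301]
orientation: [[-0.1, 0.995, -0.001], [0.995, 0.1, 0.0], [0.0, -0.001, -1.0]]
force: [1.3, 1.6, 0.3]
width: 0.0646
gripper_force: 0.0
```

>>> play_rows --angular '[[0,0,0],[0,0,0],[0,0,0],[0,0,0]]' --offset '[[0,0,10],[0,0,20],[0,0,0],[0,0,0]]' --jaw '[-0.4,-0.4,-0.4,-0.4]'

```text
time: 70.4
position: [0.4609, -0.3753, 0.2007]
orientation: [[-0.104, 0.995, -0.0], [0.995, 0.104, 0.0], [0.0, -0.0, -1.0]]
force: [-0.0, -0.1, -0.2]
width: 0.064
gripper_force: 0.0
```

```bash
python3 -c "
from h import *
go(.4605,-.3765,.1315,10)"
```

```text
t 70.4 pos [ 0.4609 -0.3753  0.2007] yaw 0.1043 w 0.064 tilt [-0.      0.0003]
q [  2.  29.  48.  99. -24.  63.  63.]
tool offset [-1.1 -0.5 69.2] per row [-0.1 -0.   6.9]
```

>>> play_rows --angular '[[0,0,0],[0,0,0],[0,0,0],[0,0,0],[0,0,0],[0,0,0],[0,0,0]]' --offset '[[-0.3,0,15],[0,0,20],[0,0,20],[0,0,10],[0,0,4],[0,0,0],[0,0,0]]' --jaw '[-0.4,-0.4,-0.4,-0.4,-0.4,-0.4,-0.4]'

```text
time: 71.28
position: [0.4605, -0.3768, 0.1321]
orientation: [[-0.103, 0.995, 0.001], [0.995, 0.103, -0.001], [-0.001, 0.001, -1.0]]
force: [-0.2, -0.1, -0.1]
width: 0.0639
gripper_force: 0.0
```

>>> play_rows --angular '[[0,0,0],[0,0,0],[0,0,0],[0,0,0],[0,0,0],[0,0,0],[0,0,0],[0,0,0],[0,0,0]]' --offset '[[0,0,0],[0,0,0],[0,0,0],[0,0,0],[0,0,0],[0,0,0],[0,0,0],[0,0,0],[0,0,0]]' --jaw '[1,1,1,1,1,1,1,1,1]'

```text
time: 72.4
position: [0.4602, -0.3764, 0.1315]
orientation: [[-0.103, 0.995, -0.0], [0.995, 0.103, 0.0], [0.0, -0.0, -1.0]]
force: [-0.5, -0.1, -0.8]
width: 0.014
gripper_force: 25.0
```

>>> play_rows --angular '[[0,0,0],[0,0,0],[0,0,0],[0,0,0],[0,0,0],[0,0,0],[0,0,0],[0,0,0],[0,0,0]]' --offset '[[0,0,-3],[0,0,-6],[0,0,-12],[0,0,-16],[0,0,-20],[0,0,-20],[0,0,-18],[0,0,-5],[0,0,0]]' --jaw '[1,1,1,1,1,1,1,1,1]'

```text
time: 73.53
position: [0.4603, -0.3764, 0.2317]
orientation: [[-0.103, 0.995, 0.0], [0.995, 0.103, 0.0], [-0.0, 0.0, -1.0]]
force: [0.1, 0.6, -3.0]
width: 0.0138
gripper_force: 25.0
```

```bash
python3 -c "
from h import *
go(.6651,-.0668,.1315,10)"
```

```text
t 73.53 pos [ 0.4603 -0.3764  0.2317] yaw 0.1031 w 0.0138 tilt [0.0003 0.    ]
q [  1.  27.  49.  97. -22.  66.  62.]
tool offset [286.8 235.5 100.2] per row [28.7 23.6 10. ]
```

>>> play_rows --angular '[[0,0,0],[0,0,0],[0,0,0],[0,0,0],[0,0,0],[0,0,0],[0,0,0],[0,0,0],[0,0,0],[0,0,0],[0,0,0],[0,0,0]]' --offset '[[9,7,0],[20,17,0],[29,24,0],[29,24,0],[29,24,0],[29,24,0],[29,24,0],[29,24,0],[29,24,0],[29,23,0],[18,15,0],[7,5,0]]' --jaw '[1,1,1,1,1,1,1,1,1,1,1,1]'

```text
time: 75.03
position: [0.665, -0.0661, 0.2307]
orientation: [[-0.105, 0.995, -0.001], [0.995, 0.105, -0.0], [0.0, -0.001, -1.0]]
force: [-0.2, -0.0, -2.0]
width: 0.0141
gripper_force: 25.0
```

>>> play_rows --angular '[[0,0,0],[0,0,0],[0,0,0],[0,0,0],[0,0,0],[0,0,0]]' --offset '[[0,0,0],[0,0,10],[0,0,20],[0,0,10],[0,0,0],[0,0,0]]' --jaw '[1,1,1,1,1,1]'

```text
time: 75.78
position: [0.6649, -0.0683, 0.1921]
orientation: [[-0.102, 0.995, 0.001], [0.995, 0.102, -0.0], [-0.0, 0.001, -1.0]]
force: [0.5, 0.5, -2.1]
width: 0.0139
gripper_force: 25.0
```

```bash
python3 -c "
from h import *
go(.6651,-.0668,.1315,10);snap('side','s7.png')"
```

```text
t 75.78 pos [ 0.6649 -0.0683  0.1921] yaw 0.1025 w 0.0139 tilt [ 0.0008 -0.0002]
q [-26.  36.  46.  89. -27.  67.  31.]
tool offset [ 1.5  0.3 60.6] per row [0.1 0.  6.1]
```

View pics/s7.png

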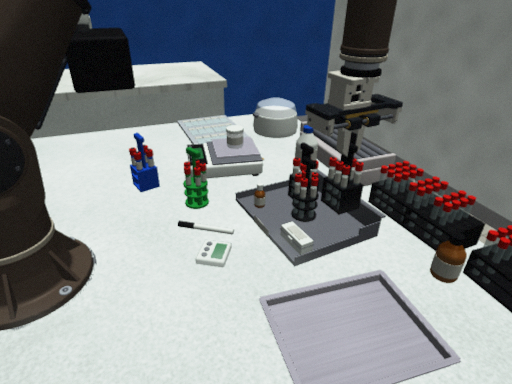

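The side view shows the round and four carriers back in the bay (about (305,195) px), the six-carrier hanging over its own spot (343,185) and the pot on the pan (235,135). I lower it.

>>> play_rows --angular '[[0,0,0],[0,0,0],[0,0,0],[0,0,0],[0,0,0],[0,0,0],[0,0,0],[0,0,0],[0,0,0],[0,0,0]]' --offset '[[1,0.2,10],[0,0,18],[0,0,14],[0,0,8],[0,0,5],[0,0,3],[0,0,1.5],[0,0,0.5],[0,0,0],[0,0,0]]' --jaw '[1,1,1,1,1,1,1,1,1,1]'

```text
time: 77.08
position: [0.6648, -0.0668, 0.1317]
orientation: [[-0.103, 0.995, 0.0], [0.995, 0.103, 0.0], [0.0, 0.0, -1.0]]
force: [-0.1, 0.2, -2.9]
width: 0.0139
gripper_force: 25.0
```

```bash
python3 -c "
from h import *
go(.6651,-.0668,.1315,10);print(status.observe()['force'])"
```

```text
t 77.08 pos [ 0.6648 -0.0668  0.1317] yaw 0.1029 w 0.0139 tilt [0.0003 0.0001]
q [-25.  39.  43.  92. -30.  61.  33.]
tool offset [-0.   0.3  0.2] per row [-0.  0.  0.]
[-0.14079467  0.182873   -2.89731169]
```

>>> play_rows --angular '[[0,0,0],[0,0,0],[0,0,0],[0,0,0],[0,0,0],[0,0,0],[0,0,0],[0,0,0],[0,0,0]]' --offset '[[0,0,0.3],[0,0,0],[0,0,0],[0,0,0],[0,0,0],[0,0,0],[0,0,0],[0,0,0],[0,0,0]]' --jaw '[1,1,1,-0.4,-0.4,-0.4,-0.4,-0.4,-0.4]'

```text
time: 78.2
position: [0.6647, -0.0667, 0.1312]
orientation: [[-0.103, 0.995, 0.0], [0.995, 0.103, 0.0], [0.0, 0.0, -1.0]]
force: [-0.0, -0.6, -0.9]
width: 0.0639
gripper_force: 0.0
```

>>> play_rows --angular '[[0,0,0],[0,0,0],[0,0,0],[0,0,0],[0,0,0],[0,0,0],[0,0,0]]' --offset '[[0,0,-10],[0,0,-20],[0,0,-30],[0,0,-30],[0,0,-30],[0,0,-10],[0,0,0]]' --jaw '[-0.4,-0.4,-0.4,-0.4,-0.4,-0.4,-0.4]'

```text
time: 79.08
position: [0.665, -0.0669, 0.2621]
orientation: [[-0.103, 0.995, 0.002], [0.995, 0.103, 0.0], [-0.0, 0.002, -1.0]]
force: [0.4, 0.4, -0.1]
width: 0.0641
gripper_force: 0.0
```

```bash
python3 -c "
from h import *
c=snap('wrist','w8.png');W=cloud(c);x,y,z=np.moveaxis(W,-1,0)
for a,b in [(.665,-.067),(.651,.074),(.613,0)]:
  m=(np.hypot(x-a,y-b)<.036)&(z>.150)&(z<.166);p=W[m]
  print(len(p),cv2.minAreaRect((p[:,:2]*1000).astype(np.float32)))
go(.665,-.067,.3)
for n,h in [('dropper_mid',.036),('slidebox_mid',.019)]:
  for d in eyes.landmark_of(n,'wrist')[:1]: print(n,ray(c,d['position'],h))
"
```

```text
578 ((665.920654296875, -67.8924560546875), (13.964797973632812, 44.67134475708008), 6.035906791687012)
878 ((651.863525390625, 74.18913269042969), (13.361018180847168, 43.955387115478516), 5.45621395111084)
719 ((614.9884033203125, -0.37975502014160156), (14.107880592346191, 43.417030334472656), 6.024638652801514)
t 79.12 pos [ 0.6645 -0.0666  0.261 ] yaw 0.103 w 0.0644 tilt [-0.0002  0.0003]
q [-27.  33.  48.  83. -25.  75.  28.]
tool offset [ -0.4   0.4 -39. ] per row [ -0.4   0.4 -39. ]
slidebox_mid [ 0.54386724 -0.09264745  0.019     ]
```

View pics/w8.png

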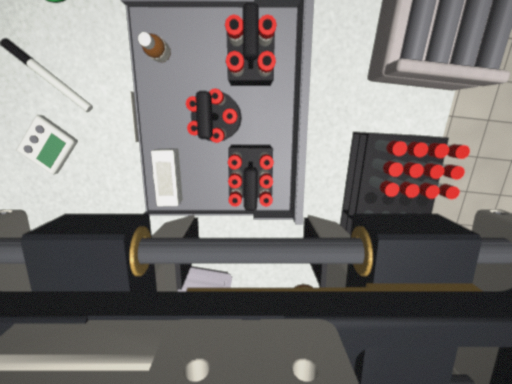

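The wrist view matches the first one. All three bars are within 1 mm of their starting spots and square to the bay, at (250,35), (205,115) and (250,180) px. The dropper and slide box are unmoved, and the gripper is clear of everything.

```bash
python3 -c "
from h import *
print(arm.job_done())"
```

```text
the job is handed in; nothing more can be done
None
```

The job is handed in at about 79 s of the 144 s allowed: the pot stands within about 2 mm of the pan's centre, all three carriers are back within about 1 mm of their own spots and square to the bay, and the dropper bottle and slide box look unmoved.

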